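# Hang the varnish-bottle holder on its screw and stand the bottle in it

### The arm

A 6-joint arm with a two-finger parallel gripper is mounted at the origin on the work surface. World frame = base frame: x ahead of the robot, y to its left, z up, the work surface at z = 0. Lengths are in mm, angles in rad, forces in N, time in s.
With the tool pointing down it reaches from about 275 to 825 mm from the base axis. Payload 4.9 kg.
Tool frame: the origin (TCP) lies midway between the tips of the shut fingers; the grasp point (between the pads) lies 19 mm behind it; y points along the fingers, z is the direction in which the jaws open and shut, and the axes are right-handed (so a half turn about y gives the same grasp; the last joint's range is limited). The gripper opens to 85 mm and grips with 20 to 120 N. Pads are 22 mm wide; open, the fingers measure 114 mm over their backs; the gripper's body (76 mm by 85 mm) begins 54 mm behind the grasp point. The pads swing forward as they close: fully open they stand 13 mm farther back than shut.
Start: joints at [1.012, 0.326, -0.193, 1.052, 0, 1.437], TCP at [226.673, 501.137, 231.281] pointing down, gripper open.
Joint ranges: [-2.65, 2.65], [-0.97, 1.79], [-1.3, 1.35], [-1.93, 2.1], [-1.47, 1.37], [-3.14, 3.14]. Speed limits (rad/s): [2.57, 2.57, 3.14, 3.14, 3.14, 3.14].

### API

Orientations are given as a 3x3 rotation matrix whose columns are the frame's x, y, z axes.
In Python, from plant import sensors, imaging, job gives the robot as it stands.
- The arm moves only by the tool apply_moves, never from a script. Its argument "steps" is a list of rows, each an object with "offset": the shift along the tool's x, y, z in cm, a list of three; "delta_rot": the turn, a rotation vector about the tool's x, y, z in degrees, a list of three. A call has exactly 10 rows; each row shifts and turns the commanded pose from where the row before left it, along the tool's axes as they then stand; what a row does not reach is not made up. A row lasts 1/12 s, in which the tool goes at most 41.7 mm and 7.16 degrees, less where a joint would pass 70% of its speed; a pose out of reach is approached as far as the arm can. A call is refused whole if a number of a shift passes 4.17 or a number of a turn 7.16, either way. A call with a gripper value outside its range is refused whole. "jaw" is the closure, from 0 (fully open) to 1 (shut), set as the call begins (left out, the last holds). The fingers move at their own pace and stop on an object; the grip force is fixed at half the most. Time passes only in rows, so rows that do not move let the fingers close, or fill a call up. It gives the time, the measured TCP pose, the force and the opening at its end, in the units of the state.
- sensors.get_state(): the state, without advancing time (a new reading comes with each control period).
- imaging.camera(name): name is "scene" or "top"; returns the picture (420x560x3 uint8, red, green, blue); there is no depth.
- imaging.calibration(name): a dict with "mtx" (3x3 intrinsics, pixels), "k1" (the pictures are not rectified: a ray, as slopes to the right and down, at radius r is drawn at 1 + k1 r^2 times it, then the intrinsics apply), "R" (3x3) and "t" (3): a world point X has camera coordinates R X + t. Camera axes: x right, y down, z forward; pixel columns grow to the right and rows downward; lengths in mm; the calibration is good to about 2 mm. A picture is of the moment at which its call begins. calibration takes no time and is no camera call.
- job.sign_off(): hands the job in, once; it reports no verdict.
The state is a dict: "time_s": time; "joint_pos": joint angles; "joint_velocities": joint speeds; "effort": joint torques, N m; "ee_pos": TCP position; "tool_rot": TCP orientation; "contact_force": force on the tool from outside, world axes, zero at the start; "torque": the same for the moment, N m; "finger_gap": finger opening in mm.
Only numpy, scipy, OpenCV 4.12 (cv2) and the standard library are available. Lean on these libraries where they do the work, as an engineer would, in place of code of your own. Each camera call takes 0.05 s, during which the arm holds its last target.

### The job

Hang the plywood bottle holder on the free screw of the tool board: pass its keyhole over the screw head, slide it down until the screw sits fully home at the top of the narrow slot, and let go. Then stand the amber varnish bottle upright on the floor of the hung holder's tray, setting it down rather than dropping it. Do not push or knock over any of the other things on the bench.

Things in the scene. Friction and masses are not known exactly. Their poses are not given: they have to be found in the camera images.
- board: Tool board: upright panel painted dark blue-green, 500 long, 18 thick, 170 tall, fixed on the bench. Three screws in a row along it, about 110 apart, 145 above the bench: two carry hung things, one is free; which one varies. Origin: centre of the panel's underside. -x points out of the front face (the one with the screws, 9 from the origin), y along the board, z up
- screw: The free screw, fixed, horizontal. Origin: on its axis at the board's face. -x points out of the board along the screw, y along the board, z up. Shank 6 in diameter, bare for 12.5 from the face to the back of the round head; the head is 14 in diameter and 3 thick (12.5 to 15.5 from the face)
- hung_square: Small try square that already hangs on one of the other screws, fixed: 85 wide, reaches 18 out of the board's face, lower than the board's top. Origin and axes as for the free screw, on its own screw
- hung_template: White peg-head template that already hangs on the third screw, fixed: 68 wide, reaches 16 out of the face, lower than the board's top. Origin and axes as for the free screw, on its own screw
- holder_grip (a point): Upper end of the bottle holder's plywood back plate, where to take it: mid-width, mid-thickness, 15 below the top edge, 155 above the underside. Holder upright on the bench, 0.2 kg. Plate 10 thick, 170 tall, 80 wide, from 125 up narrowing to a rounded top. x out of the plate's back (as the screw's x when hung), y along its width, z up. Hung home, the plate's top 50 stand above the board
- keyhole_hole (a point): Centre of the round hole of the keyhole in the holder's back plate, half-way through the plate: 20 in diameter, 82 straight below holder_grip, 73 above the holder's underside. A 9 wide slot rises from it. Axes as holder_grip
- keyhole_seat (a point): Where the screw's axis lies when the holder is home: in the closed top of the 9 wide slot, half-way through the plate, 22 straight above keyhole_hole, 60 straight below holder_grip. Hung home it is at the screw's height, 5 to 7.5 in front of the board's face (the plate has 2.5 of play under the head); the holder's underside is then 50 above the bench. Axes as holder_grip
- tray_floor (a point): Centre of the inner floor of the tray on the plate's front (-x) side at its foot: 37 in front of the plate's mid-plane, 8 above the holder's underside. Inside 64 (x) by 60 (y), walls 30 above this floor; outside 72 wide, reaching 75 in front of the mid-plane. Hung home it is 58 above the bench. Axes as holder_grip
- bottle_center (a point): Closed amber varnish bottle, paper label, ribbed black screw cap, standing upright on the bench: body 44 in diameter up to 115 above its foot, neck 24, cap 32 in diameter from 138 to 165 (its top). This point: on the axis half-way up, 82.5 above the foot; z up along the bottle. About 0.2 kg
- block_plane_mid (a point): Bystander: block plane, steel sole and dark wooden grips, 160 x 48 x 58, lying on its sole; its middle
- cork_block_mid (a point): Bystander: cork sanding block, 110 x 60 x 34; its middle
- screwdriver_mid (a point): Bystander: screwdriver with a pale wooden handle, lying down; its middle
- brush_mid (a point): Bystander: varnish brush with a pale wooden handle, lying down; its middle
- cam_clamp_mid (a point): Bystander: luthier's cam clamp, steel bar 170 long with two wooden jaws, lying flat; its middle
- mug_mid (a point): Bystander: blue mug, 80 across, 90 tall; its middle
- spool_mid (a point): Bystander: wooden thread spool, 52 across, 50 tall, standing; its middle
Mind the look-alikes: they are no part of the job. Of the things that look like the part that bears holder_grip, take the one that is farthest from the robot's base at the start.

How it is judged (in metres and radians):
On the way:
1. the empty holder hangs home on the free screw and has been let go, the bottle not yet in it (x of keyhole_seat in the frame of screw between -0.0105 and -0.003 m and y of keyhole_seat in the frame of screw between -0.0035 and 0.0035 m and z of keyhole_seat in the frame of screw between -0.004 and 0.004 m and angle between keyhole_seat's own z axis and vertical below 0.1 rad and contact force between the fingers and holder below 0.05 N and horizontal distance between bottle_center and tray_floor above 0.06 m), for 0.3 s.
At the end, for the whole second after the job is handed in: The holder hangs on the free screw, the screw at the closed top of its slot (4 mm in height, 3.5 mm sideways; mid-plate 3 to 10.5 mm off the board), upright within 0.10 rad; the bottle stands on its tray's floor (4 mm in height), upright within 0.12 rad; both at rest and let go (x of keyhole_seat in the frame of screw between -0.0105 and -0.003 m and y of keyhole_seat in the frame of screw between -0.0035 and 0.0035 m and z of keyhole_seat in the frame of screw between -0.004 and 0.004 m and angle between keyhole_seat's own z axis and vertical below 0.1 rad and contact force between the fingers and holder below 0.05 N and x of bottle_center in the frame of tray_floor between -0.013 and 0.013 m and y of bottle_center in the frame of tray_floor between -0.011 and 0.011 m and z of bottle_center in the frame of tray_floor between 0.0785 and 0.0865 m and angle between bottle_center's own z axis and vertical below 0.12 rad and contact force between the fingers and bottle below 0.05 N and linear speed of each of bottle, holder below 0.02 m/s); the robot touches nothing.
It fails at once if the bottle is tipped over (more than 0.5 rad) (angle between bottle_center's own z axis and vertical above 0.5 rad).
It fails at once if the bottle is dropped (falls out of the fingers faster than 0.5 m/s) (contact force between the fingers and bottle below 0.05 N and linear speed of bottle above 0.5 m/s).
It fails at once if another thing on the bench is pushed more than 30 mm or knocked over (distance of any of block_plane_mid, cork_block_mid, screwdriver_mid, brush_mid, cam_clamp_mid, mug_mid, spool_mid from where it was at the start of the episode above 0.03 m or angle between any of block_plane_mid, cork_block_mid, brush_mid, cam_clamp_mid, mug_mid, spool_mid's own z axis and vertical above 0.6 rad).
It also fails if it takes over 66 s, if anything falls off the work surface, if the arm or the gripper's body presses on something with over 40 N, if the wrist force passes 120 N, or if a joint passes its speed limit or range.

## Working session

There is one attempt and no reset: what is moved stays moved. The work goes in short steps, Python scripts to look and compute and a tool call to move; the robot and the scene stay as the last step left them, time stands still between calls to the robot, and variables do not carry over. Pictures are saved under pics/ and viewed, and the job is handed in when it is done.

Besides the shell and the picture viewer there is one more tool, called as name(argument=value, ...), one argument or row to a line, values as JSON. apply_moves: Moves the arm, as the interface text tells. Its arguments: {"type":"object","properties":{"steps":{"type":"array"},"jaw":{"type":"number"}},"required":["steps"]}

```bash
ls; mkdir -p pics; python3 - <<'E'
from plant import sensors, imaging, job
import cv2, numpy as np
for n in ("scene","top"):
    im=imaging.camera(n); cv2.imwrite(f"pics/{n}0.png",im[:,:,::-1])
    c=imaging.calibration(n); print(n,{k:np.round(np.array(v),4).tolist() for k,v in c.items()})
print(sensors.get_state())
E
```

```text
pics
scene {'mtx': [[491.567, 0.0, 285.1707], [0.0, 491.567, 218.2625], [0.0, 0.0, 1.0]], 'k1': -0.095, 'R': [[-0.3866, 0.9223, -0.0033], [0.6308, 0.2618, -0.7305], [-0.6728, -0.2845, -0.6829]], 't': [119.2841, -211.1652, 1622.01]}
top {'mtx': [[406.6659, 0.0, 284.9349], [0.0, 406.6659, 207.6485], [0.0, 0.0, 1.0]], 'k1': 0.0423, 'R': [[-0.0289, -0.9995, -0.0081], [-0.9924, 0.0297, -0.1197], [0.1198, 0.0045, -0.9928]], 't': [78.7527, 409.0186, 1093.0784]}
{'time_s': 0.1, 'joint_pos': array([ 1.01177137e+00,  3.26866473e-01, -1.93448039e-01,  1.05200348e+00,
        1.85444785e-05,  1.43660323e+00]), 'joint_velocities': array([-0.00164381, -0.00176845,  0.0021404 , -0.00039069, -0.00104811,
       -0.00254716]), 'effort': array([ 6.61229515e-04, -4.44237649e+01,  2.63038749e+01,  7.89552490e-03,
       -1.75033920e-04, -8.89138960e-06]), 'ee_pos': array([226.40475546, 500.6890964 , 230.59553511]), 'tool_rot': array([[ 9.11107952e-01, -8.22749685e-04,  4.12166984e-01],
       [-4.12167745e-01, -1.28018780e-03,  9.11107080e-01],
       [-2.21961918e-04, -9.99998842e-01, -1.50550017e-03]]), 'contact_force': array([ 0.11283851, -0.18515636,  0.35719285]), 'torque': array([ 0.00474085,  0.00249519, -0.02535782]), 'finger_gap': 85.56133275330626}
```

View pics/scene0.png

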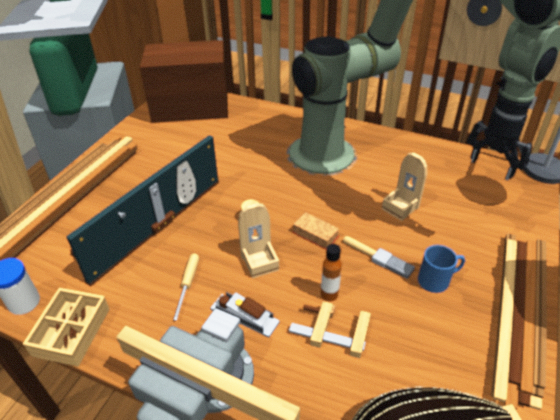

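View pics/top0.png

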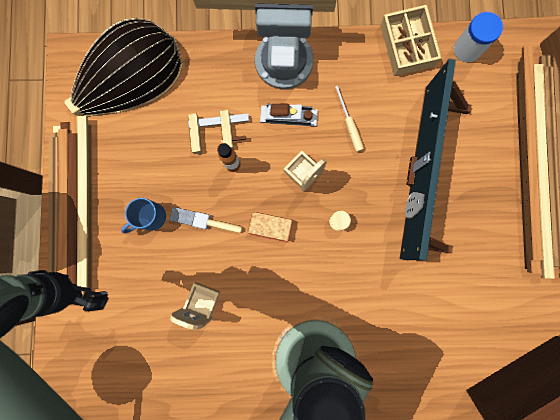

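Two holders look alike: A at scene (257,238) / top (304,170), and B at scene (407,185) / top (195,306). A looks farther from the base at top (315,370). I'll confirm with crops and numbers.

```bash
cat > h.py <<'E'
import numpy as np, cv2
from scipy.optimize import least_squares
from plant import sensors, imaging
C={n:{k:np.array(v,float) for k,v in imaging.calibration(n).items()} for n in("scene","top")}
def proj(n,X):
    c=C[n];p=np.atleast_2d(X)@c["R"].T+c["t"];s=p[:,:2]/p[:,2:];r2=(s**2).sum(1,keepdims=True)
    s=s*(1+c["k1"]*r2);m=c["mtx"];return np.c_[m[0,0]*s[:,0]+m[0,2],m[1,1]*s[:,1]+m[1,2]]
def ray(n,uv):
    c=C[n];m=c["mtx"];d=np.array([(uv[0]-m[0,2])/m[0,0],(uv[1]-m[1,2])/m[1,1]]);s=d.copy()
    for _ in range(20): s=d/(1+c["k1"]*(s@s))
    v=c["R"].T@np.r_[s,1];return -c["R"].T@c["t"],v/np.linalg.norm(v)
def atz(n,uv,z):
    o,v=ray(n,uv);return o+v*(z-o[2])/v[2]
def tri(us,ut):
    f=lambda X:np.r_[proj("scene",X)[0]-us,proj("top",X)[0]-ut]
    r=least_squares(f,[400,100,50]);return r.x,np.abs(r.fun).max()
def crop(n,im,x0,y0,x1,y1,s,out):
    cv2.imwrite(out,cv2.resize(im[y0:y1,x0:x1],None,fx=s,fy=s,interpolation=cv2.INTER_CUBIC))
E
python3 - <<'E'
from h import *
s=cv2.imread("pics/scene0.png");t=cv2.imread("pics/top0.png")
crop("s",s,225,190,355,310,5,"pics/s_a.png")
crop("t",t,210,90,340,200,6,"pics/t_a.png")
crop("s",s,70,140,225,280,5,"pics/s_b.png")
crop("t",t,390,55,480,265,3,"pics/t_b.png")
print(atz("top",(304,170),0),atz("top",(195,306),0), atz("scene",(260,270),0),atz("scene",(403,215),0))
E
```

```text
[520.19391613   9.55425571   0.        ] [151.76423653 319.47933119   0.        ] [534.23741467  24.78044203   0.        ] [188.40570448 316.85577434   0.        ]
```

View pics/s_a.png

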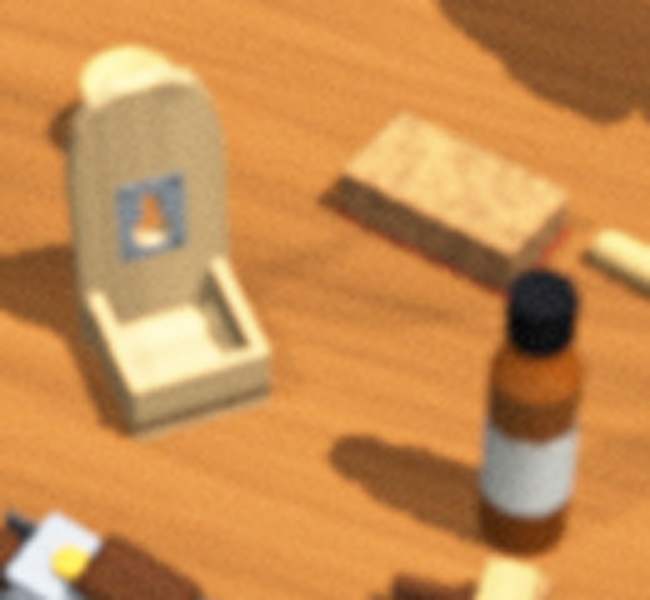

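View pics/t_a.png

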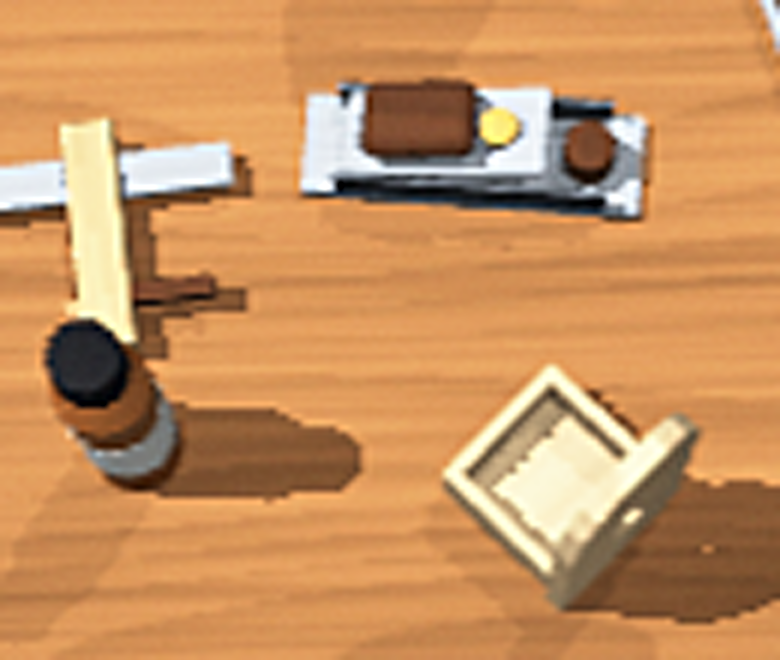

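View pics/s_b.png

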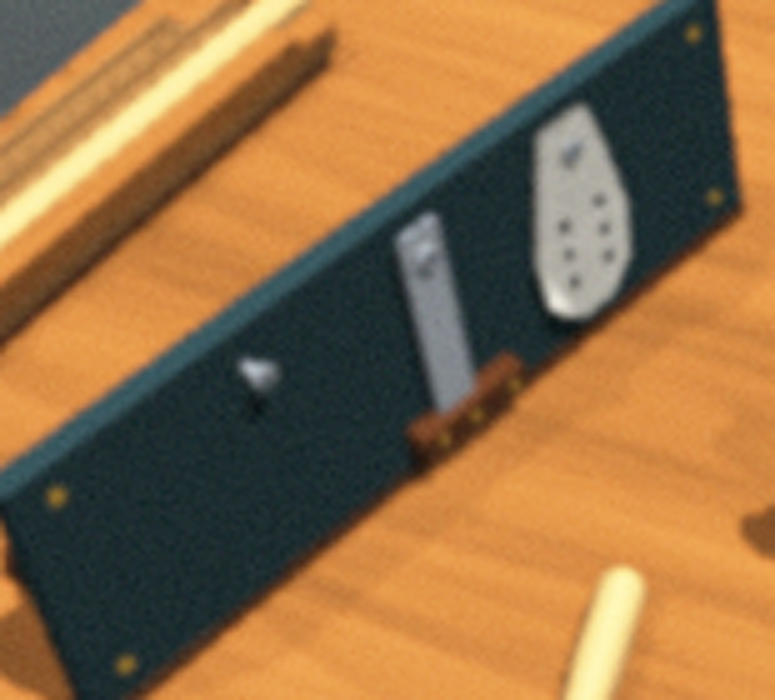

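View pics/t_b.png

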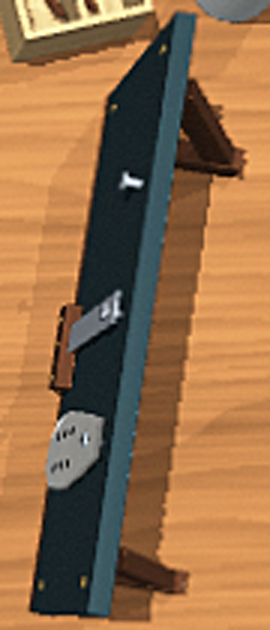

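A is about 530 mm from the base and B about 365 mm, so A is the holder to take. It has a plywood plate with a keyhole and a tray. The free screw is the left one in the scene view. Next I'll take enlarged crops for fitting.

```bash
python3 - <<'E'
from h import *
s=cv2.imread("pics/scene0.png");t=cv2.imread("pics/top0.png")
crop("s",s,60,170,140,285,7,"pics/s_c.png")
crop("s",s,170,130,240,210,8,"pics/s_d.png")
crop("t",t,410,50,470,130,8,"pics/t_c.png")
crop("t",t,390,190,450,270,8,"pics/t_d.png")
E
```

```text
(no output)
```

View pics/s_c.png

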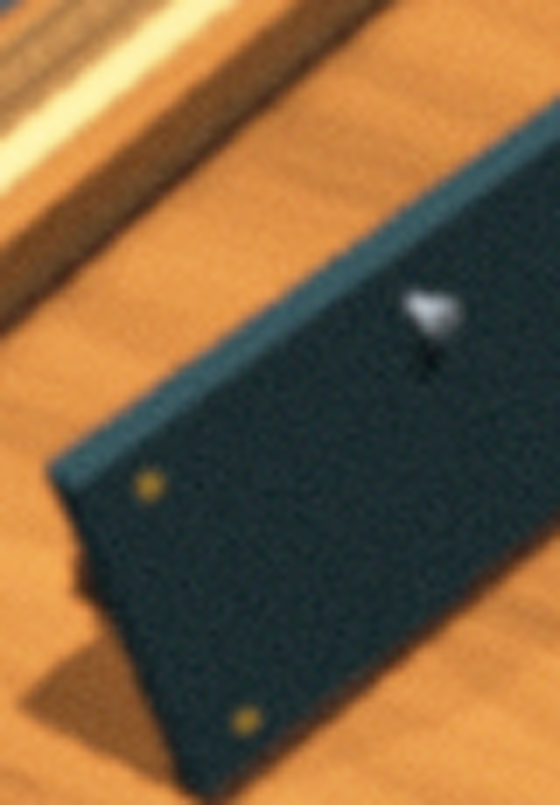

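View pics/s_d.png

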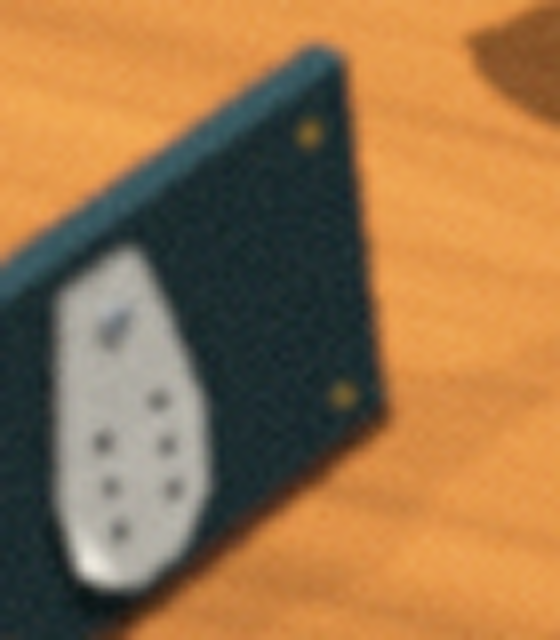

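View pics/t_c.png

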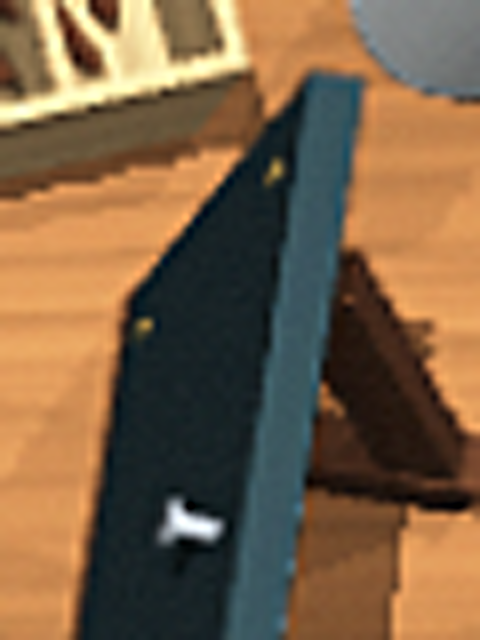

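View pics/t_d.png

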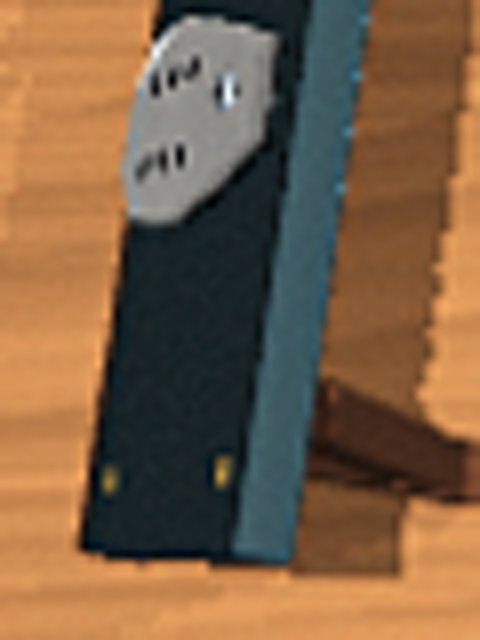

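```bash
cat > fit.py <<'E'
from h import *
def cc(p,ox,oy,s): return [(p[0]+.5)/s-.5+ox,(p[1]+.5)/s-.5+oy]
# board: [cam, board pt, px]
S1=lambda p:cc(p,60,170,7); S2=lambda p:cc(p,170,130,8); T1=lambda p:cc(p,410,50,8); T2=lambda p:cc(p,390,190,8)
B=[("scene",(9,250,170),S1((53,467))),("scene",(-9,250,170),S1((77,486))),("scene",(-9,-250,170),S2((345,58))),("scene",(9,-250,170),S2((318,38))),
("scene",(-9,-250,0),S2((388,412))),("scene",(-9,250,0),S1((207,800))),
("top",(-9,250,170),T1((309,74))),("top",(9,250,170),T1((365,78))),("top",(-9,250,0),T1((130,300))),
("top",(-9,-250,170),T2((234,558))),("top",(9,-250,170),T2((294,563))),("top",(-9,-250,0),T2((80,548)))]
def pose(x,y,a): 
    c,s=np.cos(a),np.sin(a);return np.array([[c,-s,0],[s,c,0],[0,0,1.]]),np.array([x,y,0])
def resid(q,L):
    R,t=pose(*q[:3]);out=[]
    for n,P,u in L:
        out.append(proj(n,R@np.array(P,float)+t)[0]-u)
    return np.array(out)
def fit(L,q0):
    r=least_squares(lambda q:resid(q,L).ravel(),q0,loss="soft_l1",x_scale=[1,1,.01]);return r.x
if __name__=="__main__":
    q=fit(B,[600,-250,-1.6]);print("board",q);print(np.round(resid(q,B),1).tolist())
    for n in("scene","top"): print(n,fit([b for b in B if b[0]==n],[600,-250,-1.6]))
    R,t=pose(*q)
    X,e=tri(S1((446,316)),T1((174,520)));print("screw head tri",X,e,"board frame",R.T@(X-t))
    SA=lambda p:cc(p,225,190,5); TA=lambda p:cc(p,210,90,6)
    # holder frame: origin plate mid-plane at underside
    H=[("scene",(-75,36,38),SA((270,352))),("scene",(-75,-36,38),SA((134,399))),("scene",(-75,36,0),SA((268,400))),("scene",(-75,-36,0),SA((140,435))),
    ("top",(-75,-36,38),TA((552,366))),("top",(-75,36,38),TA((445,475))),]
    H=[(n,(P[0],-P[1] if n=="scene" else P[1],P[2]),u) for n,P,u in H] if 0 else H
    for sg in(1,-1):
        L=[(n,(P[0],P[1]*(sg if n=="scene" else -sg),P[2]),u) for n,P,u in H]
        for sg2 in(1,-1):
            L2=[(n,(P[0],P[1]*(sg2 if n=="top" else 1),P[2]),u) for n,P,u in L]
            qh=fit(L2,[530,0,-2.3]);r=resid(qh,L2);print(sg,sg2,qh,np.abs(r).max(),np.round(r,1).tolist())
    TB=TA;b=[]
    # bottle: cap top centre & label axis
    print("bottle", tri(SA((541,305)),TA((87,362))))
E
python3 fit.py
```

```text
board [ 504.77869209 -303.40949536   -1.77912598]
[[-2.2, -0.2], [-0.8, 0.3], [0.2, -0.3], [-1.1, 0.3], [0.4, 1.8], [1.0, 2.8], [0.1, -0.4], [0.4, 0.3], [-0.9, 0.2], [-0.0, 0.3], [0.2, 1.1], [-0.5, 1.1]]
scene [ 502.35612245 -303.70126383   -1.77617306]
top [ 505.90084045 -303.66900773   -1.77965892]
screw head tri [ 617.30143325 -302.34061741  148.49245685] 0.8693707135613522 board frame [-24.31839057 109.8686746  148.49245685]
1 1 [466.88102421  34.32411074  -3.09396635] 29.021514140938024 [[-29.0, -0.0], [25.1, -2.1], [-27.8, 0.3], [24.1, 0.7], [5.4, 8.1], [-2.8, -8.1]]
1 -1 [594.01726493  95.88596955   0.78775626] 1.531956116412914 [[-0.3, -0.1], [-0.3, -1.2], [0.2, 0.2], [-0.7, 1.5], [-0.4, 0.1], [-0.5, 0.6]]
-1 1 [489.44397672 -10.95157092  -2.33004874] 19.006740207025388 [[-0.2, -0.3], [0.1, -0.9], [0.4, 0.1], [-0.3, 1.8], [-18.3, 19.0], [16.9, -18.3]]
-1 -1 [488.2016526  -10.42986372  -2.35383646] 1.5319552796963194 [[-0.3, -0.1], [-0.3, -1.2], [0.2, 0.2], [-0.7, 1.5], [-0.4, 0.1], [-0.5, 0.6]]
bottle (array([542.48358498, 212.45030791, 157.30337656]), np.float64(0.3142666837644583))
```

```bash
cat > plan.py <<'E'
import sys
from h import *
# usage: plan.py x y z yawdeg(of tool z axis)
x,y,z,a=map(float,sys.argv[1:5]);s=sensors.get_state();R=s["tool_rot"];p=s["ee_pos"]
A=np.deg2rad(a);zc=np.array([np.cos(A),np.sin(A),0]);yc=np.array([0,0,-1.]);Rt=np.c_[np.cross(yc,zc),yc,zc]
rv=cv2.Rodrigues(R.T@Rt)[0].ravel()*180/np.pi
d=np.array([x,y,z])-p
print("pos",p.round(1),"yaw",np.degrees(np.arctan2(R[1,2],R[0,2])).round(2),"F",s["contact_force"].round(1),"gap",round(s["finger_gap"],1),"t",s["time_s"])
print("rot now(deg tool)",rv.round(2)," shift cm: before rot",(R.T@d/10).round(2)," after rot",(Rt.T@d/10).round(2))
E
python3 plan.py 488 -10 231 45.1
```

```text
pos [226.4 500.7 230.6] yaw 65.66 F [ 0.1 -0.2  0.4] gap 85.6 t 0.1
rot now(deg tool) [ 0.09 20.56  0.  ]  shift cm: before rot [ 44.88   0.   -35.75]  after rot [ 5.458e+01 -4.000e-02 -1.771e+01]
```

apply_moves(
  steps=[
    {"offset": [0, 0, 0], "delta_rot": [0, 6.85, 0]},
    {"offset": [0, 0, 0], "delta_rot": [0, 6.85, 0]},
    {"offset": [0, 0, 0], "delta_rot": [0, 6.86, 0]},
    {"offset": [3.4, 0, -1.1], "delta_rot": [0, 0, 0]},
    {"offset": [3.4, 0, -1.1], "delta_rot": [0, 0, 0]},
    {"offset": [3.4, 0, -1.1], "delta_rot": [0, 0, 0]},
    {"offset": [3.4, 0, -1.1], "delta_rot": [0, 0, 0]},
    {"offset": [3.4, 0, -1.1], "delta_rot": [0, 0, 0]},
    {"offset": [3.4, 0, -1.1], "delta_rot": [0, 0, 0]},
    {"offset": [3.4, 0, -1.1], "delta_rot": [0, 0, 0]},
  ],
  jaw=0,
)

```text
time_s: 0.93
ee_pos: [341.0, 276.9, 231.1]
tool_rot: [[0.709, -0.0, 0.706], [-0.706, -0.0, 0.709], [-0.0, -1.0, -0.0]]
contact_force: [0.6, -0.2, 0.3]
finger_gap: 85.2
```

apply_moves(
  steps=[
    {"offset": [3.4, 0, -1.1], "delta_rot": [0, 0, 0]},
    {"offset": [3.4, 0, -1.1], "delta_rot": [0, 0, 0]},
    {"offset": [3.4, 0, -1.1], "delta_rot": [0, 0, 0]},
    {"offset": [3.4, 0, -1.1], "delta_rot": [0, 0, 0]},
    {"offset": [3.4, 0, -1.1], "delta_rot": [0, 0, 0]},
    {"offset": [3.4, 0, -1.1], "delta_rot": [0, 0, 0]},
    {"offset": [3.4, 0, -1.1], "delta_rot": [0, 0, 0]},
    {"offset": [3.4, 0, -1.1], "delta_rot": [0, 0, 0]},
    {"offset": [1, 0, -0.3], "delta_rot": [0, 0, 0]},
    {"offset": [0, 0, 0], "delta_rot": [0, 0, 0]},
  ],
)

```text
time_s: 1.77
ee_pos: [477.4, 12.8, 230.9]
tool_rot: [[0.705, -0.0, 0.709], [-0.709, -0.0, 0.705], [0.0, -1.0, -0.0]]
contact_force: [0.5, -0.9, -0.0]
finger_gap: 85.1
```

```bash
python3 plan.py 488 -10 136 45.1; python3 - <<'E'
from h import *
im=imaging.camera("top")[:,:,::-1];cv2.imwrite("pics/top1.png",im);crop("t",im,210,90,370,230,5,"pics/t1.png")
im=imaging.camera("scene")[:,:,::-1];cv2.imwrite("pics/scene1.png",im);crop("t",im,200,120,360,260,5,"pics/s1.png")
E
```

```text
pos [477.4  12.8 230.9] yaw 44.86 F [ 0.5 -0.9 -0. ] gap 85.1 t 1.7667
rot now(deg tool) [ 0.02 -0.24  0.01]  shift cm: before rot [ 2.36  9.49 -0.86]  after rot [ 2.36  9.49 -0.87]
```

View pics/s1.png

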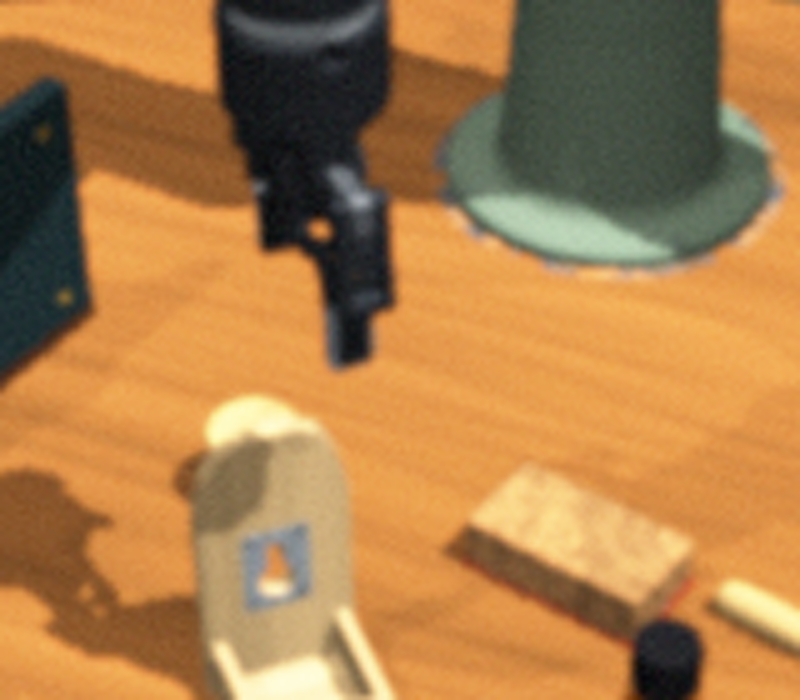

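View pics/t1.png

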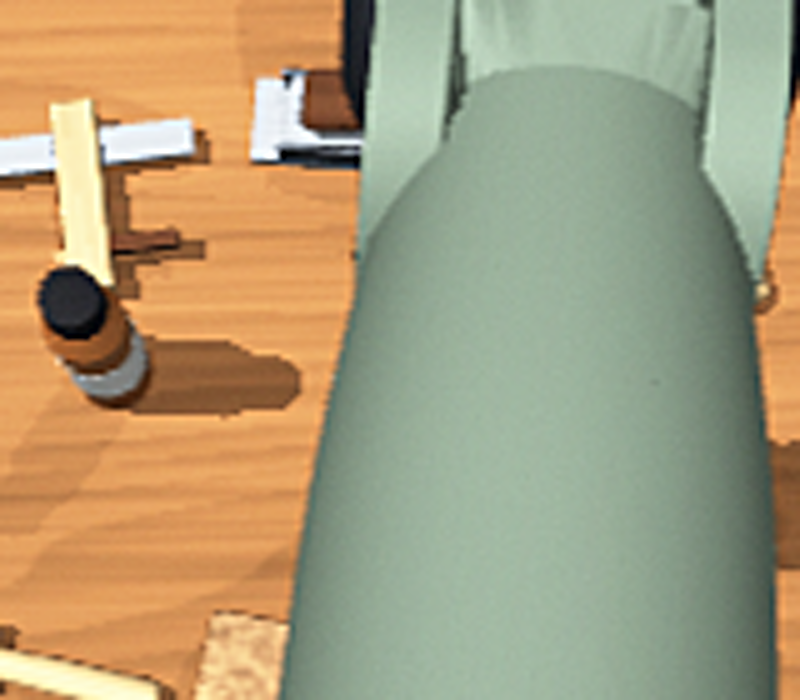

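apply_moves(
  steps=[
    {"offset": [1.2, 0, -0.4], "delta_rot": [0, -0.24, 0]},
    {"offset": [1.2, 0, -0.4], "delta_rot": [0, 0, 0]},
    {"offset": [0, 0, 0], "delta_rot": [0, 0, 0]},
    {"offset": [0, 1, 0], "delta_rot": [0, 0, 0]},
    {"offset": [0, 1, 0], "delta_rot": [0, 0, 0]},
    {"offset": [0, 1, 0], "delta_rot": [0, 0, 0]},
    {"offset": [0, 1, 0], "delta_rot": [0, 0, 0]},
    {"offset": [0, 0, 0], "delta_rot": [0, 0, 0]},
    {"offset": [0, 0, 0], "delta_rot": [0, 0, 0]},
    {"offset": [0, 0, 0], "delta_rot": [0, 0, 0]},
  ],
)

```text
time_s: 2.7
ee_pos: [487.8, -7.4, 191.2]
tool_rot: [[0.711, -0.0, 0.703], [-0.703, 0.0, 0.711], [-0.0, -1.0, -0.0]]
contact_force: [-0.2, -0.7, -0.3]
finger_gap: 85.4
```

```bash
python3 plan.py 488 -10 136 45.1; python3 - <<'E'
from h import *
im=imaging.camera("scene")[:,:,::-1];cv2.imwrite("pics/scene2.png",im);crop("t",im,210,150,310,280,6,"pics/s2.png")
E
```

```text
pos [487.8  -7.4 191.2] yaw 45.35 F [-0.2 -0.7 -0.3] gap 85.4 t 2.7
rot now(deg tool) [ 0.01  0.25 -0.01]  shift cm: before rot [ 0.2   5.52 -0.17]  after rot [ 0.2   5.52 -0.17]
```

View pics/s2.png

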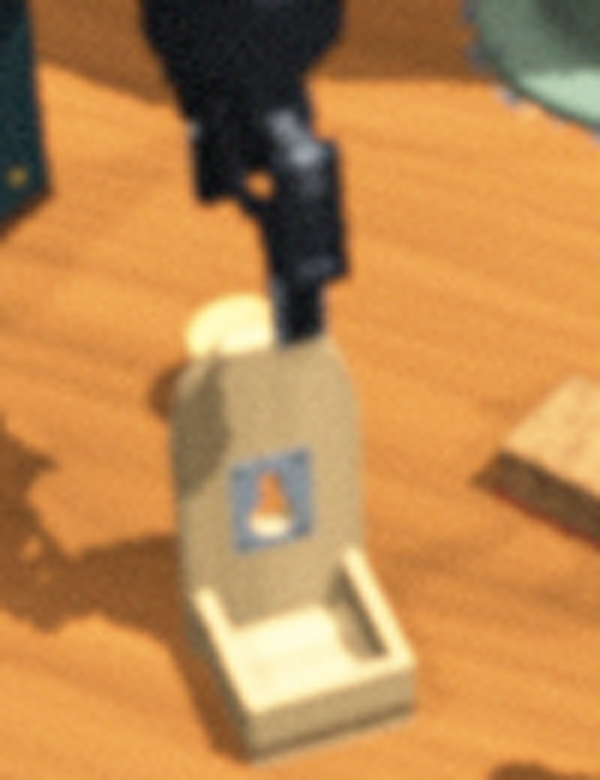

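```bash
python3 - <<'E'
from h import *
from fit import pose
s=sensors.get_state();p=s["ee_pos"];R=s["tool_rot"]
f=lambda X:((proj("scene",X)[0]-[210,150]+.5)*6-.5).round(0)
print("tcp",f(p))
for sg in(-1,1): print(sg,f(p+R@[0,-13,sg*43]),f(p+R@[0,-70,sg*50]))
Rh,t=pose(488.2,-10.4,-2.3538)
for P in[(-5,40,0),(-5,40,125),(-5,-40,125),(-5,0,170),(5,0,170),(-5,0,73),(-5,0,95)]: print(P,f(Rh@np.array(P)+t))
E
```

```text
tcp [259. 298.]
-1 [221. 209.] [207.  85.]
1 [296. 340.] [296. 236.]
(-5, 40, 0) [191. 660.]
(-5, 40, 125) [172. 452.]
(-5, -40, 125) [355. 401.]
(-5, 0, 170) [259. 345.]
(5, 0, 170) [251. 329.]
(-5, 0, 73) [270. 516.]
(-5, 0, 95) [268. 479.]
```

apply_moves(
  steps=[
    {"offset": [0.2, 0, -0.17], "delta_rot": [0, 0.2, 0]},
    {"offset": [0, 0.8, 0], "delta_rot": [0, 0, 0]},
    {"offset": [0, 0.8, 0], "delta_rot": [0, 0, 0]},
    {"offset": [0, 0.8, 0], "delta_rot": [0, 0, 0]},
    {"offset": [0, 0.8, 0], "delta_rot": [0, 0, 0]},
    {"offset": [0, 0.8, 0], "delta_rot": [0, 0, 0]},
    {"offset": [0, 0.8, 0], "delta_rot": [0, 0, 0]},
    {"offset": [0, 0.6, 0], "delta_rot": [0, 0, 0]},
    {"offset": [0, 0, 0], "delta_rot": [0, 0, 0]},
    {"offset": [0, 0, 0], "delta_rot": [0, 0, 0]},
  ],
)

```text
time_s: 3.58
ee_pos: [487.8, -10.1, 136.9]
tool_rot: [[0.709, -0.001, 0.705], [-0.705, 0.0, 0.709], [-0.001, -1.0, -0.001]]
contact_force: [0.8, -0.0, 0.1]
finger_gap: 85.7
```

```bash
python3 plan.py 488 -10 136 45.1
```

```text
pos [487.8 -10.1 136.9] yaw 45.14 F [ 0.8 -0.   0.1] gap 85.7 t 3.5833
rot now(deg tool) [ 0.03  0.04 -0.04]  shift cm: before rot [0.01 0.09 0.02]  after rot [0.01 0.09 0.02]
```

Close the jaws.

apply_moves(
  steps=[
    {"offset": [0, 0, 0], "delta_rot": [0, 0, 0]},
    {"offset": [0, 0, 0], "delta_rot": [0, 0, 0]},
    {"offset": [0, 0, 0], "delta_rot": [0, 0, 0]},
    {"offset": [0, 0, 0], "delta_rot": [0, 0, 0]},
    {"offset": [0, 0, 0], "delta_rot": [0, 0, 0]},
    {"offset": [0, 0, 0], "delta_rot": [0, 0, 0]},
    {"offset": [0, 0, 0], "delta_rot": [0, 0, 0]},
    {"offset": [0, 0, 0], "delta_rot": [0, 0, 0]},
    {"offset": [0, 0, 0], "delta_rot": [0, 0, 0]},
    {"offset": [0, 0, 0], "delta_rot": [0, 0, 0]},
  ],
  jaw=1,
)

```text
time_s: 4.42
ee_pos: [488.5, -10.1, 137.5]
tool_rot: [[0.709, 0.001, 0.705], [-0.705, 0.0, 0.709], [0.0, -1.0, 0.001]]
contact_force: [1.0, 1.0, 2.2]
finger_gap: 9.2
```

apply_moves(
  steps=[
    {"offset": [0, -0.5, 0], "delta_rot": [0, 0, 0]},
    {"offset": [0, -1.5, 0], "delta_rot": [0, 0, 0]},
    {"offset": [0, -1.5, 0], "delta_rot": [0, 0, 0]},
    {"offset": [0, -1.5, 0], "delta_rot": [0, 0, 0]},
    {"offset": [0, -1.5, 0], "delta_rot": [0, 0, 0]},
    {"offset": [0, -1.5, 0], "delta_rot": [0, 0, 0]},
    {"offset": [0, -1.0, 0], "delta_rot": [0, 0, 0]},
    {"offset": [0, 0, 0], "delta_rot": [0, 0, 0]},
    {"offset": [0, 0, 0], "delta_rot": [0, 0, 0]},
    {"offset": [0, 0, 0], "delta_rot": [0, 0, 0]},
  ],
)

```text
time_s: 5.25
ee_pos: [487.3, -10.0, 226.3]
tool_rot: [[0.709, -0.002, 0.705], [-0.705, 0.0, 0.709], [-0.001, -1.0, -0.001]]
contact_force: [-0.1, -0.4, -3.0]
finger_gap: 9.0
```

```bash
python3 - <<'E'
from h import *
from fit import *
im=imaging.camera("scene")[:,:,::-1];cv2.imwrite("pics/scene3.png",im);crop("t",im,210,110,310,240,6,"pics/s3.png")
q=fit(B,[600,-250,-1.6]);R,t=pose(*q)
print("screw at face",R@[-9,110,145]+t,"yaw x",np.degrees(q[2]), "out",-R[:,0])
E
```

```text
screw at face [ 614.26167824 -317.3549514   145.        ] yaw x -101.93641003567487 out [ 0.20682596  0.97837775 -0.        ]
```

View pics/s3.png

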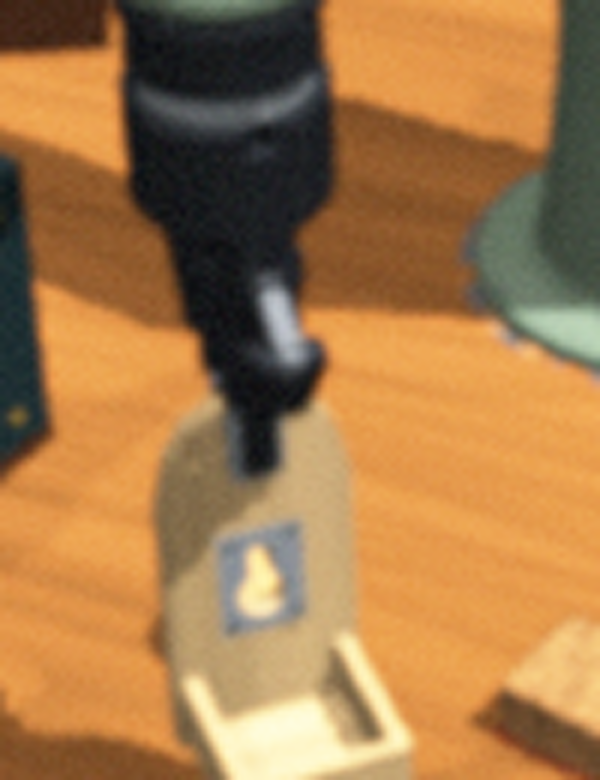

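```bash
python3 plan.py 626.7 -258.7 220 78.06
```

```text
pos [487.2 -10.  226.2] yaw 45.14 F [ 0.1 -0.8 -2.4] gap 9.1 t 5.3
rot now(deg tool) [  0.05 -32.92  -0.12]  shift cm: before rot [27.43  0.58 -7.79]  after rot [ 18.79   0.62 -21.45]
```

apply_moves(
  steps=[
    {"offset": [0, 0, 0], "delta_rot": [0, -5.5, 0]},
    {"offset": [0, 0, 0], "delta_rot": [0, -5.5, 0]},
    {"offset": [0, 0, 0], "delta_rot": [0, -5.5, 0]},
    {"offset": [0, 0, 0], "delta_rot": [0, -5.5, 0]},
    {"offset": [0, 0, 0], "delta_rot": [0, -5.5, 0]},
    {"offset": [0, 0, 0], "delta_rot": [0, -5.4, 0]},
    {"offset": [1.3, 0.1, -1.5], "delta_rot": [0, 0, 0]},
    {"offset": [1.3, 0.1, -1.5], "delta_rot": [0, 0, 0]},
    {"offset": [1.3, 0.1, -1.5], "delta_rot": [0, 0, 0]},
    {"offset": [1.3, 0.1, -1.5], "delta_rot": [0, 0, 0]},
  ],
)

```text
time_s: 6.13
ee_pos: [526.2, -80.1, 222.1]
tool_rot: [[0.978, -0.002, 0.207], [-0.207, 0.0, 0.978], [-0.002, -1.0, 0.0]]
contact_force: [-0.0, -0.1, -2.7]
finger_gap: 8.9
```

apply_moves(
  steps=[
    {"offset": [1.7, 0, -2], "delta_rot": [0, 0, 0]},
    {"offset": [1.7, 0, -2], "delta_rot": [0, 0, 0]},
    {"offset": [1.7, 0, -2], "delta_rot": [0, 0, 0]},
    {"offset": [1.7, 0, -2], "delta_rot": [0, 0, 0]},
    {"offset": [1.7, 0, -2], "delta_rot": [0, 0, 0]},
    {"offset": [1.7, 0, -2], "delta_rot": [0, 0, 0]},
    {"offset": [1.5, 0, -1.6], "delta_rot": [0, 0, 0]},
    {"offset": [1.3, 0, -1.2], "delta_rot": [0, 0, 0]},
    {"offset": [0.6, 0, -0.6], "delta_rot": [0, 0, 0]},
    {"offset": [0, 0, 0], "delta_rot": [0, 0, 0]},
  ],
)

```text
time_s: 6.97
ee_pos: [627.7, -259.8, 221.4]
tool_rot: [[0.978, -0.002, 0.209], [-0.209, 0.001, 0.978], [-0.002, -1.0, 0.0]]
contact_force: [-1.7, -0.0, -3.0]
finger_gap: 8.9
```

```bash
python3 plan.py 626.7 -258.7 209.2 78.06;  python3 - <<'E'
from h import *
im=imaging.camera("scene")[:,:,::-1];cv2.imwrite("pics/scene4.png",im);crop("t",im,60,130,200,270,5,"pics/s4.png")
im=imaging.camera("top")[:,:,::-1];cv2.imwrite("pics/top4.png",im);crop("t",im,340,40,480,180,5,"pics/t4.png")
E
```

```text
pos [ 627.7 -259.8  221.4] yaw 77.95 F [-1.7 -0.  -3. ] gap 8.9 t 6.9667
rot now(deg tool) [-0.01 -0.11 -0.1 ]  shift cm: before rot [-0.11  1.22  0.08]  after rot [-0.12  1.22  0.08]
```

View pics/s4.png

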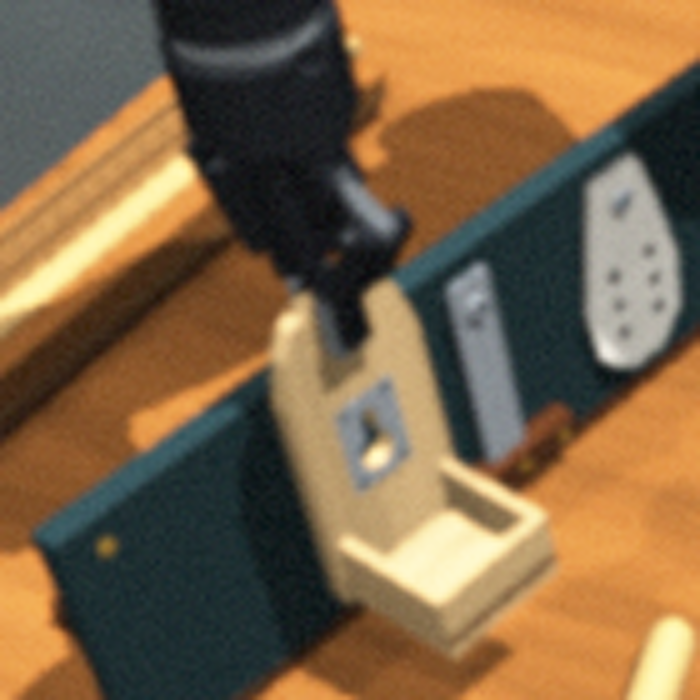

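View pics/t4.png

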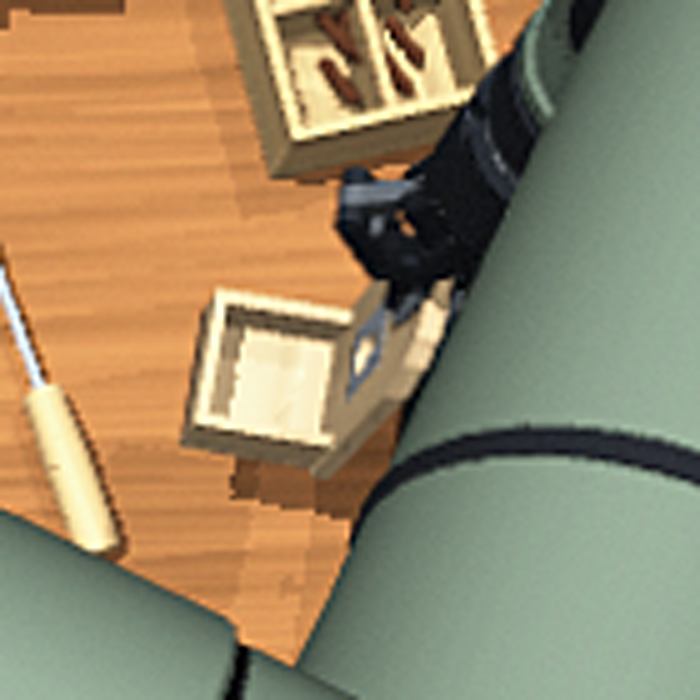

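```bash
cat > ov.py <<'E'
from h import *
def holder_pts():
    L=[]
    # wire segments in holder frame (origin mid-plane underside)
    for x in(-5,5):
        L+= [[(x,40,0),(x,40,125)],[(x,-40,0),(x,-40,125)],[(x,-40,0),(x,40,0)]]
    for z in(0,38):
        L+=[[(-5,36,z),(-75,36,z),(-75,-36,z),(-5,-36,z)]]
    for y in(36,-36): L+=[[(-75,y,0),(-75,y,38)]]
    a=np.linspace(0,2*np.pi,25)
    for x in(-5,5):
        L+=[[(x,10*np.cos(k),73+10*np.sin(k)) for k in a]]
        L+=[[(x,4.5,80),(x,4.5,95),(x,-4.5,95),(x,-4.5,80)]]
    L+=[[(-5,-10,170),(-5,10,170)]]
    return L
def overlay(n,im,Rh,th,ox,oy,w,h_,s,out):
    c=cv2.resize(im[oy:oy+h_,ox:ox+w],None,fx=s,fy=s,interpolation=cv2.INTER_CUBIC)
    for l in holder_pts():
        p=(proj(n,np.array(l,float)@Rh.T+th)-[ox,oy]+.5)*s-.5
        cv2.polylines(c,[np.round(p*8).astype(np.int32)],False,(255,0,255),1,cv2.LINE_AA,3)
    cv2.imwrite(out,c)
def hpose(s,g=137.2,lat=0,roll=0,depth=0):
    R=s["tool_rot"];p=s["ee_pos"]
    Rr=cv2.Rodrigues(np.array([0,0,roll]))[0]
    Rt=R@Rr
    # holder axes: x=-toolz, z=-tooly, y = z x x
    Rh=np.c_[-Rt[:,2],0*p,-Rt[:,1]];Rh[:,1]=np.cross(Rh[:,2],Rh[:,0])
    th=p+R@[lat,-19,-depth]-Rh[:,2]*(g+19)
    return Rh,th
E
python3 - <<'E'
from ov import *
s=sensors.get_state();Rh,th=hpose(s)
overlay("scene",cv2.imread("pics/scene4.png"),Rh,th,100,160,90,120,7,"pics/o4s.png")
overlay("top",cv2.imread("pics/top4.png"),Rh,th,365,80,80,70,9,"pics/o4t.png")
E
```

```text
Traceback (most recent call last):
  File "ov.py", line 24, in hpose
    Rr=cv2.Rodrigues(np.array([0,0,roll]))[0]
       ~~~~~~~~~~~~~^^^^^^^^^^^^^^^^^^^^^^
cv2.error: OpenCV(4.12.0) /io/opencv/modules/calib3d/src/calibration_base.cpp:151: error: (-210:Unsupported format or combination of formats) The matrices must have 32f or 64f data type in function 'Rodrigues'
```

```bash
sed -i 's/\[0,0,roll\]/[0.,0.,roll]/' ov.py
python3 - <<'E'
from ov import *
s=sensors.get_state();Rh,th=hpose(s)
overlay("scene",cv2.imread("pics/scene4.png"),Rh,th,100,160,90,120,7,"pics/o4s.png")
overlay("top",cv2.imread("pics/top4.png"),Rh,th,365,80,80,70,9,"pics/o4t.png")
E
```

```text
(no output)
```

View pics/o4s.png

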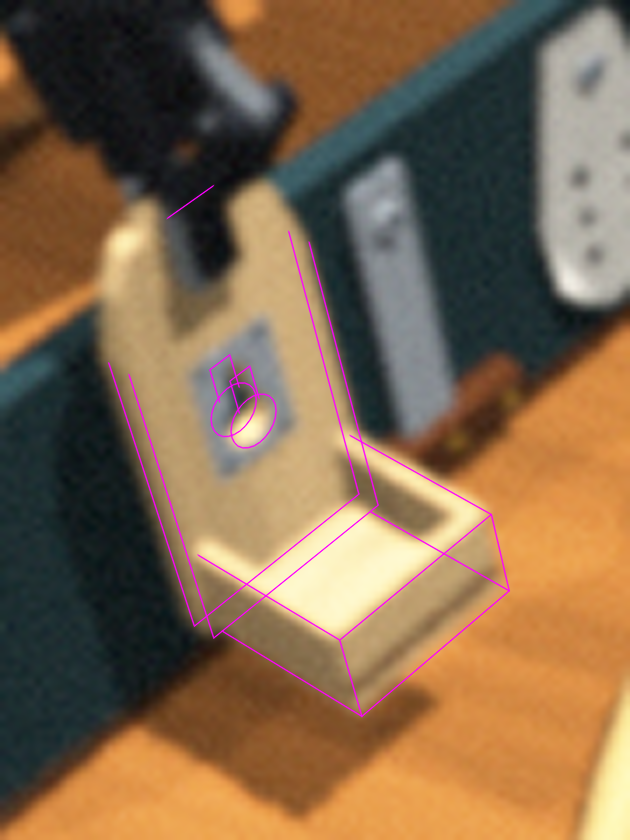

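View pics/o4t.png

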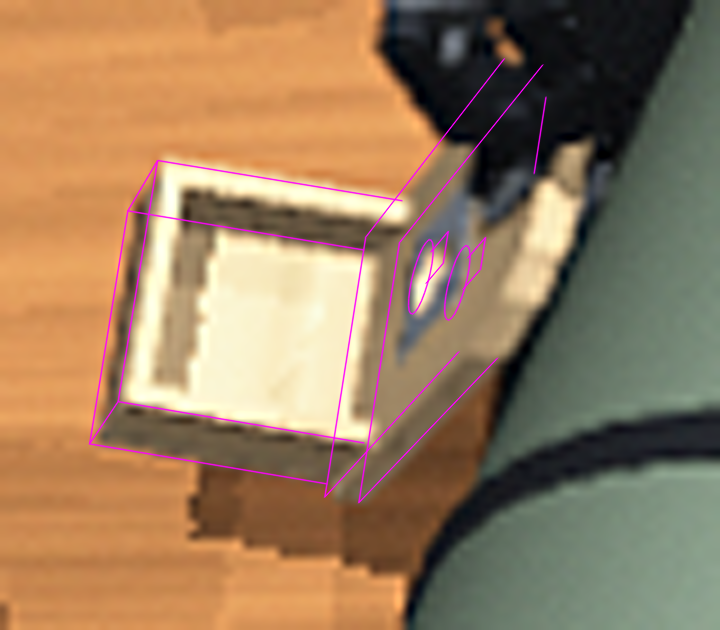

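```bash
python3 - <<'E'
from ov import *
from fit import *
q=fit(B,[600,-250,-1.6]);R,t=pose(*q)
for P in[(-9-15.5,110,145),(-9-12.5,110,145),(-9,110,145)]:
    X=R@P+t
    print(P,((proj("scene",X)[0]-[60,170]+.5)*7-.5).round(1),((proj("top",X)[0]-[410,50]+.5)*8-.5).round(1))
s=cv2.imread("pics/scene0.png");tt=cv2.imread("pics/top0.png")
def dr(n,im,ox,oy,w,k,out):
    c=cv2.resize(im[oy:oy+w,ox:ox+w],None,fx=k,fy=k,interpolation=cv2.INTER_CUBIC);a=np.linspace(0,6.283,25)
    for x,r in((-24.5,7),(-21.5,7),(-21.5,3),(-9,3)):
        p=(proj(n,np.array([(x,110+r*np.cos(i),145+r*np.sin(i)) for i in a])@R.T+t)-[ox,oy]+.5)*k-.5
        cv2.polylines(c,[np.round(p*8).astype(np.int32)],True,(255,0,255),1,cv2.LINE_AA,3)
    return c
a=dr("scene",s,105,195,35,14,0);b=dr("top",tt,415,100,35,14,0);cv2.imwrite("pics/screw.png",np.hstack([a,b])[:, :800] if 0 else cv2.resize(np.hstack([a,b]),(800,400)))
E
```

```text
(-24.5, 110, 145) [442.2 321.8] [163.4 526.7]
(-21.5, 110, 145) [436.5 318.5] [173.1 528.3]
(-9, 110, 145) [412.9 304.9] [213.4 534.8]
```

View pics/screw.png

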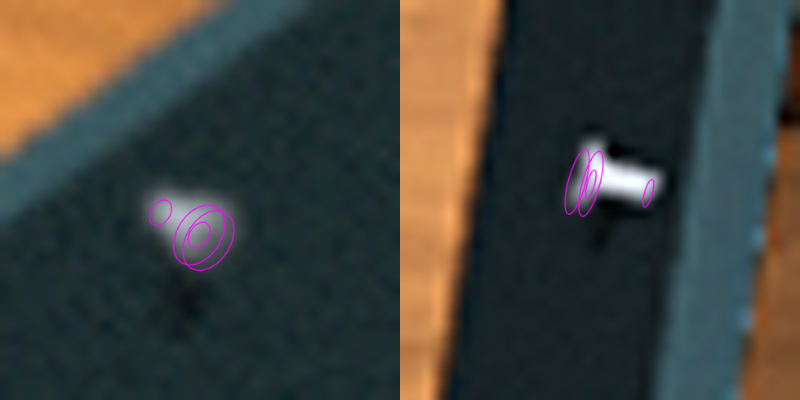

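apply_moves(
  steps=[
    {"offset": [0, 0.6, 0], "delta_rot": [0, 0, 0]},
    {"offset": [0, 0.55, 0], "delta_rot": [0, 0, 0]},
    {"offset": [0, 0, -0.6], "delta_rot": [0, 0, 0]},
    {"offset": [0, 0, -0.6], "delta_rot": [0, 0, 0]},
    {"offset": [0, 0, -0.6], "delta_rot": [0, 0, 0]},
    {"offset": [0, 0, -0.6], "delta_rot": [0, 0, 0]},
    {"offset": [0, 0, -0.6], "delta_rot": [0, 0, 0]},
    {"offset": [0, 0, 0], "delta_rot": [0, 0, 0]},
    {"offset": [0, 0, 0], "delta_rot": [0, 0, 0]},
    {"offset": [0, 0, 0], "delta_rot": [0, 0, 0]},
  ],
)

```text
time_s: 7.9
ee_pos: [621.4, -287.8, 211.8]
tool_rot: [[0.978, 0.0, 0.207], [-0.207, 0.0, 0.978], [0.0, -1.0, 0.0]]
contact_force: [0.6, 0.4, -2.4]
finger_gap: 9.2
```

```bash
python3 plan.py 615.6 -312 210 78.06;  python3 - <<'E'
from ov import *
s=sensors.get_state();Rh,th=hpose(s)
im=imaging.camera("scene")[:,:,::-1];cv2.imwrite("pics/scene5.png",im);crop("t",im,100,160,180,260,7,"pics/s5.png")
overlay("scene",im,Rh,th,100,160,80,100,7,"pics/o5s.png")
cv2.imwrite("pics/c5.png",np.hstack([cv2.imread("pics/s5.png")[:, :400],cv2.imread("pics/o5s.png")[:,:400]])[:600])
E
```

```text
pos [ 621.4 -287.8  211.8] yaw 78.03 F [ 0.6  0.4 -2.4] gap 9.2 t 7.9
rot now(deg tool) [-0.01 -0.03  0.  ]  shift cm: before rot [-0.06  0.18 -2.49]  after rot [-0.07  0.18 -2.49]
```

View pics/c5.png

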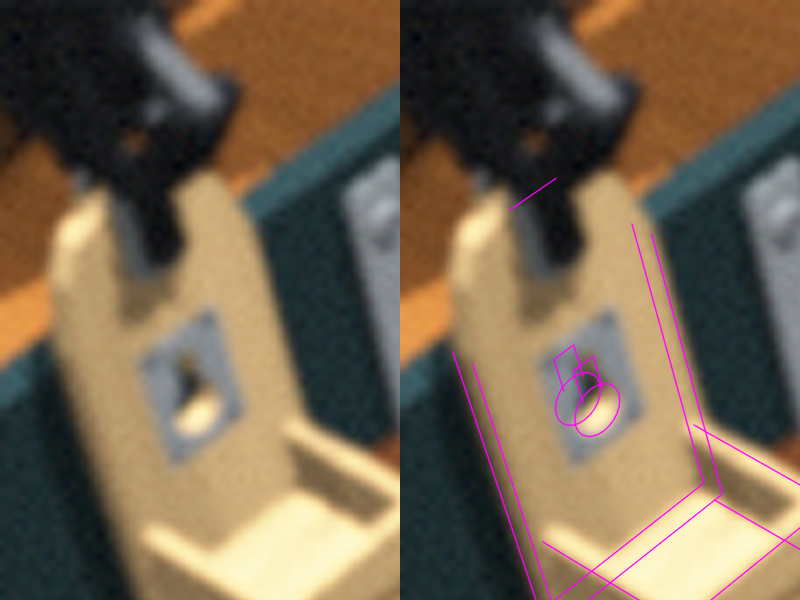

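apply_moves(
  steps=[
    {"offset": [0, 0.18, 0], "delta_rot": [0, 0, 0]},
    {"offset": [0, 0, 0], "delta_rot": [0, 0, 0]},
    {"offset": [0, 0, -0.2], "delta_rot": [0, 0, 0]},
    {"offset": [0, 0, -0.2], "delta_rot": [0, 0, 0]},
    {"offset": [0, 0, -0.2], "delta_rot": [0, 0, 0]},
    {"offset": [0, 0, -0.2], "delta_rot": [0, 0, 0]},
    {"offset": [0, 0, -0.2], "delta_rot": [0, 0, 0]},
    {"offset": [0, 0, -0.2], "delta_rot": [0, 0, 0]},
    {"offset": [0, 0, 0], "delta_rot": [0, 0, 0]},
    {"offset": [0, 0, 0], "delta_rot": [0, 0, 0]},
  ],
)

```text
time_s: 8.78
ee_pos: [618.8, -299.7, 210.0]
tool_rot: [[0.978, -0.0, 0.207], [-0.207, 0.0, 0.978], [-0.0, -1.0, 0.0]]
contact_force: [0.3, -1.1, -1.7]
finger_gap: 9.5
```

```bash
python3 plan.py 615.6 -312 210 78.06
```

```text
pos [ 618.8 -299.7  210. ] yaw 78.02 F [ 0.3 -1.1 -1.7] gap 9.5 t 8.7833
rot now(deg tool) [-0.   -0.04 -0.  ]  shift cm: before rot [-0.06 -0.   -1.27]  after rot [-0.06 -0.   -1.27]
```

apply_moves(
  steps=[
    {"offset": [0, 0, -0.2], "delta_rot": [0, 0, 0]},
    {"offset": [0, 0, -0.2], "delta_rot": [0, 0, 0]},
    {"offset": [0, 0, -0.2], "delta_rot": [0, 0, 0]},
    {"offset": [0, 0, -0.1], "delta_rot": [0, 0, 0]},
    {"offset": [0, 0, 0], "delta_rot": [0, 0, 0]},
    {"offset": [0, 0, 0], "delta_rot": [0, 0, 0]},
    {"offset": [0, 0, 0], "delta_rot": [0, 0, 0]},
    {"offset": [0, 0, 0], "delta_rot": [0, 0, 0]},
    {"offset": [0, 0, 0], "delta_rot": [0, 0, 0]},
    {"offset": [0, 0, 0], "delta_rot": [0, 0, 0]},
  ],
)

```text
time_s: 9.62
ee_pos: [617.5, -306.3, 210.0]
tool_rot: [[0.978, 0.0, 0.207], [-0.207, 0.0, 0.978], [0.0, -1.0, 0.0]]
contact_force: [1.1, -0.7, -2.7]
finger_gap: 9.2
```

apply_moves(
  steps=[
    {"offset": [0, 0, -0.15], "delta_rot": [0, 0, 0]},
    {"offset": [0, 0, -0.15], "delta_rot": [0, 0, 0]},
    {"offset": [0, 0, -0.1], "delta_rot": [0, 0, 0]},
    {"offset": [0, 0, -0.1], "delta_rot": [0, 0, 0]},
    {"offset": [0, 0, 0], "delta_rot": [0, 0, 0]},
    {"offset": [0, 0, 0], "delta_rot": [0, 0, 0]},
    {"offset": [0, 0, 0], "delta_rot": [0, 0, 0]},
    {"offset": [0, 0, 0], "delta_rot": [0, 0, 0]},
    {"offset": [0, 0, 0], "delta_rot": [0, 0, 0]},
    {"offset": [0, 0, 0], "delta_rot": [0, 0, 0]},
  ],
)

```text
time_s: 10.45
ee_pos: [616.5, -311.0, 210.0]
tool_rot: [[0.978, 0.0, 0.207], [-0.207, 0.0, 0.978], [-0.0, -1.0, 0.0]]
contact_force: [-0.5, 1.3, -1.2]
finger_gap: 9.4
```

apply_moves(
  steps=[
    {"offset": [0, 0, -0.1], "delta_rot": [0, 0, 0]},
    {"offset": [0, 0, 0], "delta_rot": [0, 0, 0]},
    {"offset": [0, 0, 0], "delta_rot": [0, 0, 0]},
    {"offset": [0, 0, 0], "delta_rot": [0, 0, 0]},
    {"offset": [0, 0, -0.1], "delta_rot": [0, 0, 0]},
    {"offset": [0, 0, 0], "delta_rot": [0, 0, 0]},
    {"offset": [0, 0, 0], "delta_rot": [0, 0, 0]},
    {"offset": [0, 0, 0], "delta_rot": [0, 0, 0]},
    {"offset": [0, 0, 0], "delta_rot": [0, 0, 0]},
    {"offset": [0, 0, 0], "delta_rot": [0, 0, 0]},
  ],
)

```text
time_s: 11.28
ee_pos: [616.4, -311.4, 210.0]
tool_rot: [[0.979, 0.001, 0.206], [-0.206, 0.003, 0.979], [0.0, -1.0, 0.003]]
contact_force: [1.5, 7.2, -0.4]
finger_gap: 9.5
```

apply_moves(
  steps=[
    {"offset": [0, 0, 0.25], "delta_rot": [0, 0, 0]},
    {"offset": [0, 0, 0], "delta_rot": [0, 0, 0]},
    {"offset": [0, 0, 0], "delta_rot": [0, 0, 0]},
    {"offset": [0, 0.2, 0], "delta_rot": [0, 0, 0]},
    {"offset": [0, 0.2, 0], "delta_rot": [0, 0, 0]},
    {"offset": [0, 0.2, 0], "delta_rot": [0, 0, 0]},
    {"offset": [0, 0.2, 0], "delta_rot": [0, 0, 0]},
    {"offset": [0, 0, 0], "delta_rot": [0, 0, 0]},
    {"offset": [0, 0, 0], "delta_rot": [0, 0, 0]},
    {"offset": [0, 0, 0], "delta_rot": [0, 0, 0]},
  ],
)

```text
time_s: 12.12
ee_pos: [616.3, -310.8, 201.6]
tool_rot: [[0.978, -0.001, 0.207], [-0.207, 0.0, 0.978], [-0.001, -1.0, -0.0]]
contact_force: [0.2, 0.3, -2.9]
finger_gap: 8.9
```

apply_moves(
  steps=[
    {"offset": [0, 0.15, 0], "delta_rot": [0, 0, 0]},
    {"offset": [0, 0.15, 0], "delta_rot": [0, 0, 0]},
    {"offset": [0, 0.15, 0], "delta_rot": [0, 0, 0]},
    {"offset": [0, 0.15, 0], "delta_rot": [0, 0, 0]},
    {"offset": [0, 0.15, 0], "delta_rot": [0, 0, 0]},
    {"offset": [0, 0.15, 0], "delta_rot": [0, 0, 0]},
    {"offset": [0, 0, 0], "delta_rot": [0, 0, 0]},
    {"offset": [0, 0, 0], "delta_rot": [0, 0, 0]},
    {"offset": [0, 0, 0], "delta_rot": [0, 0, 0]},
    {"offset": [0, 0, 0], "delta_rot": [0, 0, 0]},
  ],
)

```text
time_s: 12.95
ee_pos: [616.4, -310.8, 192.8]
tool_rot: [[0.978, -0.001, 0.207], [-0.207, 0.0, 0.978], [-0.001, -1.0, -0.0]]
contact_force: [0.1, 1.0, -2.2]
finger_gap: 9.0
```

apply_moves(
  steps=[
    {"offset": [0, 0.15, 0], "delta_rot": [0, 0, 0]},
    {"offset": [0, 0.15, 0], "delta_rot": [0, 0, 0]},
    {"offset": [0, 0.1, 0], "delta_rot": [0, 0, 0]},
    {"offset": [0, 0.1, 0], "delta_rot": [0, 0, 0]},
    {"offset": [0, 0, 0], "delta_rot": [0, 0, 0]},
    {"offset": [0, 0, 0], "delta_rot": [0, 0, 0]},
    {"offset": [0, 0, 0], "delta_rot": [0, 0, 0]},
    {"offset": [0, 0, 0], "delta_rot": [0, 0, 0]},
    {"offset": [0, 0, 0], "delta_rot": [0, 0, 0]},
    {"offset": [0, 0, 0], "delta_rot": [0, 0, 0]},
  ],
)

```text
time_s: 13.78
ee_pos: [616.5, -310.8, 187.9]
tool_rot: [[0.978, -0.0, 0.207], [-0.207, 0.0, 0.978], [-0.0, -1.0, -0.0]]
contact_force: [-0.6, -0.1, -3.7]
finger_gap: 9.0
```

apply_moves(
  steps=[
    {"offset": [0, 0.1, 0], "delta_rot": [0, 0, 0]},
    {"offset": [0, 0, 0], "delta_rot": [0, 0, 0]},
    {"offset": [0, 0, 0], "delta_rot": [0, 0, 0]},
    {"offset": [0, 0.1, 0], "delta_rot": [0, 0, 0]},
    {"offset": [0, 0, 0], "delta_rot": [0, 0, 0]},
    {"offset": [0, 0, 0], "delta_rot": [0, 0, 0]},
    {"offset": [0, 0, 0], "delta_rot": [0, 0, 0]},
    {"offset": [0, 0, 0], "delta_rot": [0, 0, 0]},
    {"offset": [0, 0, 0], "delta_rot": [0, 0, 0]},
    {"offset": [0, 0, 0], "delta_rot": [0, 0, 0]},
  ],
)

```text
time_s: 14.62
ee_pos: [616.7, -310.8, 187.3]
tool_rot: [[0.978, 0.001, 0.207], [-0.207, -0.001, 0.978], [0.001, -1.0, -0.0]]
contact_force: [-1.8, 2.6, 5.2]
finger_gap: 9.2
```

apply_moves(
  steps=[
    {"offset": [0, 0, 0], "delta_rot": [0, 0, 0]},
    {"offset": [0, 0, 0], "delta_rot": [0, 0, 0]},
    {"offset": [0, 0, 0], "delta_rot": [0, 0, 0]},
    {"offset": [0, 0, 0], "delta_rot": [0, 0, 0]},
    {"offset": [0, 0, 0], "delta_rot": [0, 0, 0]},
    {"offset": [0, 0, 0], "delta_rot": [0, 0, 0]},
    {"offset": [0, 0, 0], "delta_rot": [0, 0, 0]},
    {"offset": [0, 0, 0], "delta_rot": [0, 0, 0]},
    {"offset": [0, 0, 0], "delta_rot": [0, 0, 0]},
    {"offset": [0, 0, 0], "delta_rot": [0, 0, 0]},
  ],
  jaw=0.4,
)

```text
time_s: 15.45
ee_pos: [616.6, -310.8, 186.0]
tool_rot: [[0.978, -0.0, 0.207], [-0.207, -0.0, 0.978], [0.0, -1.0, -0.0]]
contact_force: [0.3, -0.2, 0.5]
finger_gap: 51.8
```

```bash
python3 plan.py 615.6 -312 210 78.06;  python3 - <<'E'
from ov import *
im=imaging.camera("scene")[:,:,::-1];cv2.imwrite("pics/scene6.png",im);crop("t",im,70,150,170,260,6,"pics/s6.png")
E
```

```text
pos [ 616.6 -310.8  186. ] yaw 78.04 F [ 0.3 -0.2  0.5] gap 51.8 t 15.45
rot now(deg tool) [ 0.   -0.02  0.  ]  shift cm: before rot [-0.07 -2.4  -0.14]  after rot [-0.07 -2.4  -0.14]
```

View pics/s6.png

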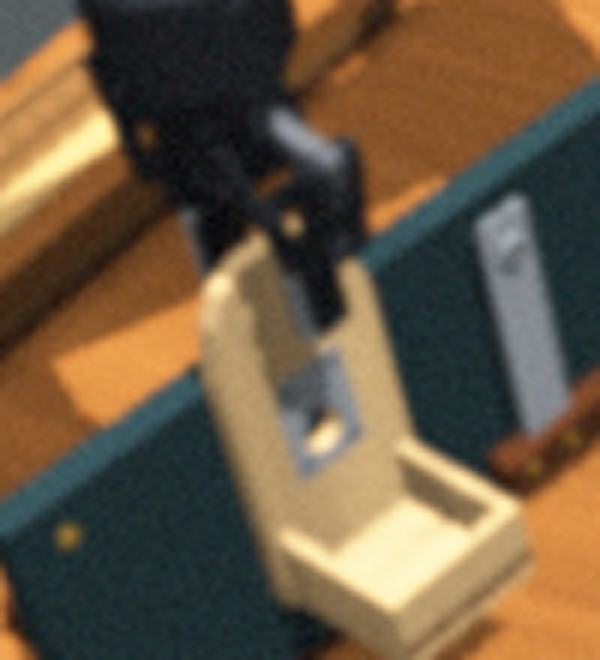

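Hung and upright. I'll retreat upward and locate the bottle.

apply_moves(
  steps=[
    {"offset": [0, -0.8, 0], "delta_rot": [0, 0, 0]},
    {"offset": [0, -1.2, 0], "delta_rot": [0, 0, 0]},
    {"offset": [0, -1.5, 0], "delta_rot": [0, 0, 0]},
    {"offset": [0, -1.5, 0], "delta_rot": [0, 0, 0]},
    {"offset": [0, -1.5, 0], "delta_rot": [0, 0, 0]},
    {"offset": [0, -1.5, 0], "delta_rot": [0, 0, 0]},
    {"offset": [0, -1.0, 0], "delta_rot": [0, 0, 0]},
    {"offset": [0, 0, 0], "delta_rot": [0, 0, 0]},
    {"offset": [0, 0, 0], "delta_rot": [0, 0, 0]},
    {"offset": [0, 0, 0], "delta_rot": [0, 0, 0]},
  ],
  jaw=0.3,
)

```text
time_s: 16.33
ee_pos: [616.2, -310.6, 275.1]
tool_rot: [[0.978, -0.001, 0.207], [-0.207, 0.001, 0.978], [-0.001, -1.0, 0.0]]
contact_force: [-1.0, -0.1, 0.4]
finger_gap: 59.8
```

```bash
python3 - <<'E'
from ov import *
from fit import cc,pose,B,fit
SA=lambda p:cc(p,225,190,5); TA=lambda p:cc(p,210,90,6)
print(atz("top",TA((87,358)),165),atz("scene",SA((545,294)),165),tri(SA((545,294)),TA((87,358))))
im=imaging.camera("scene")[:,:,::-1];cv2.imwrite("pics/scene7.png",im);crop("t",im,70,150,170,260,6,"pics/s7.png")
imt=imaging.camera("top")[:,:,::-1];cv2.imwrite("pics/top7.png",imt)
# bottle overlay
s=cv2.imread("pics/scene7.png");t=cv2.imread("pics/top0.png");a=np.linspace(0,6.283,40)
def bo(n,im,ox,oy,w,h_,k,c0):
    c=cv2.resize(im[oy:oy+h_,ox:ox+w],None,fx=k,fy=k,interpolation=cv2.INTER_CUBIC)
    for z,r in((165,16),(138,16),(115,22),(0,22)):
        p=(proj(n,np.c_[c0[0]+r*np.cos(a),c0[1]+r*np.sin(a),0*a+z])-[ox,oy]+.5)*k-.5
        cv2.polylines(c,[np.round(p*8).astype(np.int32)],True,(255,0,255),1,cv2.LINE_AA,3)
    return c
c0=(543,212)
cv2.imwrite("pics/b7.png",np.hstack([bo("scene",s,305,230,55,80,7,c0),bo("top",t,205,135,55,80,7,c0)]))
E
python3 plan.py 543 212 270 -11.94
```

```text
[542.32130088 210.47095557 165.        ] [542.28524137 214.43529605 165.        ] (array([541.94731378, 212.59797435, 163.93843708]), np.float64(0.8002935293027065))
pos [ 616.1 -310.5  274.7] yaw 78.04 F [ 0.1 -0.1 -0.5] gap 59.8 t 16.4333
rot now(deg tool) [ 6.000e-02  8.998e+01 -1.200e-01]  shift cm: before rot [-17.97   0.54  49.6 ]  after rot [-49.6    0.47 -17.96]
```

View pics/b7.png

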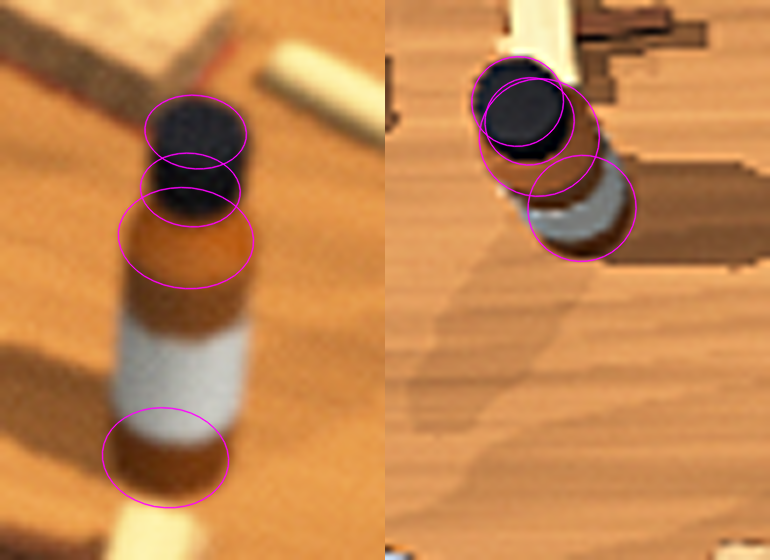

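View pics/s7.png

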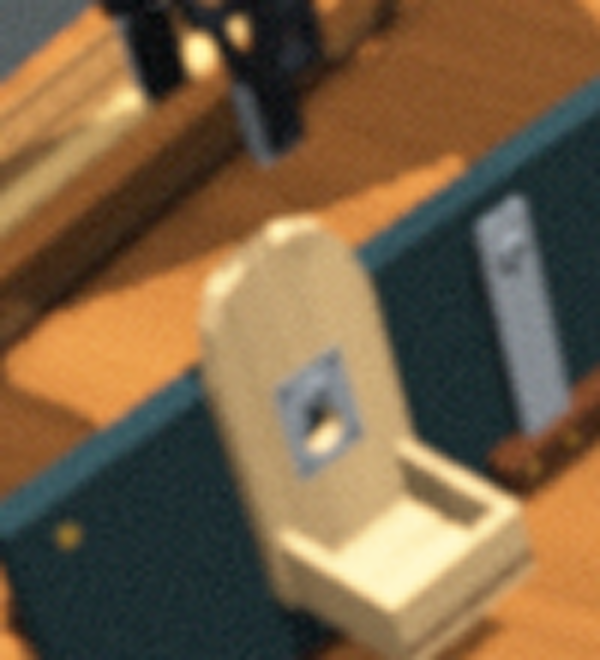

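apply_moves(
  steps=[
    {"offset": [0, 0, 0], "delta_rot": [0, 6.9, 0]},
    {"offset": [0, 0, 0], "delta_rot": [0, 6.9, 0]},
    {"offset": [0, 0, 0], "delta_rot": [0, 6.9, 0]},
    {"offset": [0, 0, 0], "delta_rot": [0, 6.9, 0]},
    {"offset": [0, 0, 0], "delta_rot": [0, 6.9, 0]},
    {"offset": [0, 0, 0], "delta_rot": [0, 6.9, 0]},
    {"offset": [0, 0, 0], "delta_rot": [0, 6.9, 0]},
    {"offset": [0, 0, 0], "delta_rot": [0, 6.9, 0]},
    {"offset": [0, 0, 0], "delta_rot": [0, 6.9, 0]},
    {"offset": [0, 0, 0], "delta_rot": [0, 6.9, 0]},
  ],
)

```text
time_s: 17.27
ee_pos: [616.2, -310.5, 274.9]
tool_rot: [[0.151, -0.001, 0.988], [-0.988, 0.001, 0.151], [-0.001, -1.0, -0.001]]
contact_force: [0.3, 0.0, 1.9]
finger_gap: 60.0
```

apply_moves(
  steps=[
    {"offset": [0, 0, 0], "delta_rot": [0, 7, 0]},
    {"offset": [0, 0, 0], "delta_rot": [0, 7, 0]},
    {"offset": [0, 0, 0], "delta_rot": [0, 7, 0]},
    {"offset": [-3.3, 0, -1.2], "delta_rot": [0, 0, 0]},
    {"offset": [-3.3, 0, -1.2], "delta_rot": [0, 0, 0]},
    {"offset": [-3.3, 0, -1.2], "delta_rot": [0, 0, 0]},
    {"offset": [-3.3, 0, -1.2], "delta_rot": [0, 0, 0]},
    {"offset": [-3.3, 0, -1.2], "delta_rot": [0, 0, 0]},
    {"offset": [-3.3, 0, -1.2], "delta_rot": [0, 0, 0]},
    {"offset": [-3.3, 0, -1.2], "delta_rot": [0, 0, 0]},
  ],
)

```text
time_s: 18.1
ee_pos: [581.3, -65.7, 275.2]
tool_rot: [[-0.208, -0.001, 0.978], [-0.978, 0.0, -0.208], [-0.0, -1.0, -0.001]]
contact_force: [1.0, -0.7, -0.3]
finger_gap: 59.6
```

apply_moves(
  steps=[
    {"offset": [-3.3, 0, -1.2], "delta_rot": [0, 0, 0]},
    {"offset": [-3.3, 0, -1.2], "delta_rot": [0, 0, 0]},
    {"offset": [-3.3, 0, -1.2], "delta_rot": [0, 0, 0]},
    {"offset": [-3.3, 0, -1.2], "delta_rot": [0, 0, 0]},
    {"offset": [-3.3, 0, -1.2], "delta_rot": [0, 0, 0]},
    {"offset": [-3.3, 0, -1.2], "delta_rot": [0, 0, 0]},
    {"offset": [-3.3, 0, -1.2], "delta_rot": [0, 0, 0]},
    {"offset": [-3.0, 0, -1.0], "delta_rot": [0, 0, 0]},
    {"offset": [0, 0, 0], "delta_rot": [0, 0, 0]},
    {"offset": [0, 0, 0], "delta_rot": [0, 0, 0]},
  ],
)

```text
time_s: 18.93
ee_pos: [543.5, 208.8, 275.1]
tool_rot: [[-0.204, -0.001, 0.979], [-0.979, -0.001, -0.204], [0.001, -1.0, -0.001]]
contact_force: [0.4, 0.5, -0.6]
finger_gap: 60.0
```

```bash
python3 plan.py 542 212 133 -11.94
```

```text
pos [543.5 208.8 275.1] yaw -11.77 F [ 0.4  0.5 -0.6] gap 60.0 t 18.9333
rot now(deg tool) [0.07 0.17 0.06]  shift cm: before rot [-0.3  14.21 -0.2 ]  after rot [-0.28 14.21 -0.21]
```

apply_moves(
  steps=[
    {"offset": [-0.3, 0, -0.2], "delta_rot": [0, 0, 0]},
    {"offset": [0, 1.5, 0], "delta_rot": [0, 0, 0]},
    {"offset": [0, 1.5, 0], "delta_rot": [0, 0, 0]},
    {"offset": [0, 1.5, 0], "delta_rot": [0, 0, 0]},
    {"offset": [0, 1.5, 0], "delta_rot": [0, 0, 0]},
    {"offset": [0, 1.5, 0], "delta_rot": [0, 0, 0]},
    {"offset": [0, 1.2, 0], "delta_rot": [0, 0, 0]},
    {"offset": [0, 0, 0], "delta_rot": [0, 0, 0]},
    {"offset": [0, 0, 0], "delta_rot": [0, 0, 0]},
    {"offset": [0, 0, 0], "delta_rot": [0, 0, 0]},
  ],
)

```text
time_s: 19.77
ee_pos: [543.6, 210.1, 189.7]
tool_rot: [[-0.209, 0.001, 0.978], [-0.978, 0.0, -0.209], [-0.0, -1.0, 0.001]]
contact_force: [1.1, -0.6, 0.9]
finger_gap: 59.8
```

```bash
python3 plan.py 542 212 133 -11.94;  python3 - <<'E'
from ov import *
im=imaging.camera("scene")[:,:,::-1];cv2.imwrite("pics/scene8.png",im);crop("t",im,290,180,380,290,6,"pics/s8.png")
E
```

```text
pos [543.6 210.1 189.7] yaw -12.04 F [ 1.1 -0.6  0.9] gap 59.8 t 19.7667
rot now(deg tool) [-0.04 -0.1  -0.02]  shift cm: before rot [-0.15  5.67 -0.2 ]  after rot [-0.16  5.67 -0.2 ]
```

View pics/s8.png

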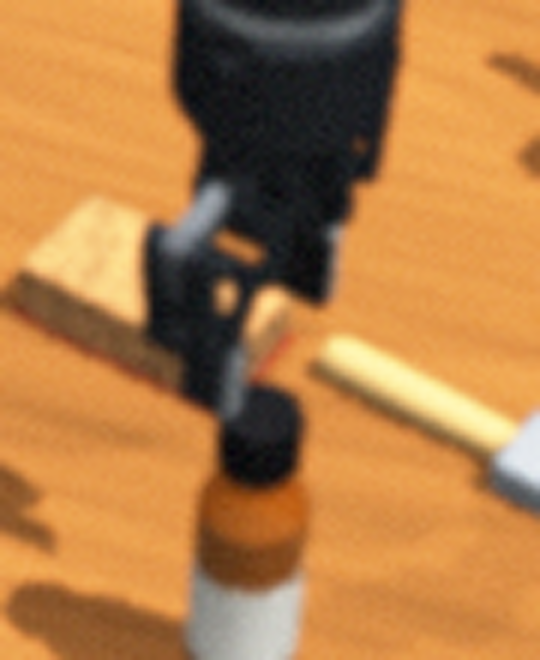

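apply_moves(
  steps=[
    {"offset": [-0.2, 0, -0.2], "delta_rot": [0, 0, 0]},
    {"offset": [0, 0.8, 0], "delta_rot": [0, 0, 0]},
    {"offset": [0, 0.8, 0], "delta_rot": [0, 0, 0]},
    {"offset": [0, 0.8, 0], "delta_rot": [0, 0, 0]},
    {"offset": [0, 0.8, 0], "delta_rot": [0, 0, 0]},
    {"offset": [0, 0.8, 0], "delta_rot": [0, 0, 0]},
    {"offset": [0, 0.8, 0], "delta_rot": [0, 0, 0]},
    {"offset": [0, 0.8, 0], "delta_rot": [0, 0, 0]},
    {"offset": [0, 0, 0], "delta_rot": [0, 0, 0]},
    {"offset": [0, 0, 0], "delta_rot": [0, 0, 0]},
  ],
)

```text
time_s: 20.65
ee_pos: [541.0, 213.0, 132.3]
tool_rot: [[-0.207, -0.001, 0.978], [-0.978, -0.0, -0.207], [0.001, -1.0, -0.001]]
contact_force: [-0.3, 0.9, 0.9]
finger_gap: 59.9
```

```bash
python3 plan.py 542 212 133 -11.94
```

```text
pos [541.  213.  132.3] yaw -11.96 F [-0.3  0.9  0.9] gap 59.9 t 20.65
rot now(deg tool) [ 0.07 -0.02  0.04]  shift cm: before rot [ 0.08 -0.07  0.12]  after rot [ 0.08 -0.07  0.12]
```

apply_moves(
  steps=[
    {"offset": [0, 0, 0], "delta_rot": [0, 0, 0]},
    {"offset": [0, 0, 0], "delta_rot": [0, 0, 0]},
    {"offset": [0, 0, 0], "delta_rot": [0, 0, 0]},
    {"offset": [0, 0, 0], "delta_rot": [0, 0, 0]},
    {"offset": [0, 0, 0], "delta_rot": [0, 0, 0]},
    {"offset": [0, 0, 0], "delta_rot": [0, 0, 0]},
    {"offset": [0, 0, 0], "delta_rot": [0, 0, 0]},
    {"offset": [0, 0, 0], "delta_rot": [0, 0, 0]},
    {"offset": [0, 0, 0], "delta_rot": [0, 0, 0]},
    {"offset": [0, 0, 0], "delta_rot": [0, 0, 0]},
  ],
  jaw=1,
)

```text
time_s: 21.48
ee_pos: [542.3, 213.3, 133.7]
tool_rot: [[-0.207, 0.002, 0.978], [-0.978, 0.0, -0.207], [-0.001, -1.0, 0.002]]
contact_force: [1.6, -0.2, 4.7]
finger_gap: 30.4
```

apply_moves(
  steps=[
    {"offset": [0, -0.5, 0], "delta_rot": [0, 0, 0]},
    {"offset": [0, -1, 0], "delta_rot": [0, 0, 0]},
    {"offset": [0, -1.5, 0], "delta_rot": [0, 0, 0]},
    {"offset": [0, -1.5, 0], "delta_rot": [0, 0, 0]},
    {"offset": [0, -1.5, 0], "delta_rot": [0, 0, 0]},
    {"offset": [0, -1.5, 0], "delta_rot": [0, 0, 0]},
    {"offset": [0, -1.5, 0], "delta_rot": [0, 0, 0]},
    {"offset": [0, -1.5, 0], "delta_rot": [0, 0, 0]},
    {"offset": [0, -0.5, 0], "delta_rot": [0, 0, 0]},
    {"offset": [0, 0, 0], "delta_rot": [0, 0, 0]},
  ],
)

```text
time_s: 22.32
ee_pos: [541.9, 213.4, 244.3]
tool_rot: [[-0.207, 0.002, 0.978], [-0.978, 0.001, -0.207], [-0.001, -1.0, 0.002]]
contact_force: [-0.1, -1.1, -2.0]
finger_gap: 30.2
```

```bash
python3 plan.py 624 -276 260 -11.94;  python3 - <<'E'
from ov import *
im=imaging.camera("scene")[:,:,::-1];cv2.imwrite("pics/scene9.png",im);crop("t",im,290,140,380,290,5,"pics/s9.png")
E
```

```text
pos [541.9 213.4 244.3] yaw -11.95 F [-0.1 -1.1 -2. ] gap 30.2 t 22.3167
rot now(deg tool) [-0.09 -0.01 -0.05]  shift cm: before rot [46.17 -1.58 18.17]  after rot [46.18 -1.57 18.16]
```

View pics/s9.png

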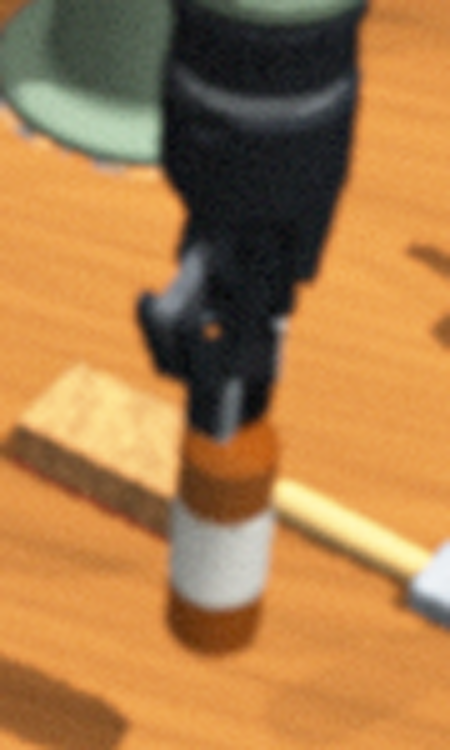

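apply_moves(
  steps=[
    {"offset": [1.1, -0.3, 0.43], "delta_rot": [0, 0, 0]},
    {"offset": [2.3, -0.5, 0.9], "delta_rot": [0, 0, 0]},
    {"offset": [2.8, -0.5, 1.1], "delta_rot": [0, 0, 0]},
    {"offset": [2.8, 0, 1.1], "delta_rot": [0, 0, 0]},
    {"offset": [2.8, 0, 1.1], "delta_rot": [0, 0, 0]},
    {"offset": [2.8, 0, 1.1], "delta_rot": [0, 0, 0]},
    {"offset": [2.8, 0, 1.1], "delta_rot": [0, 0, 0]},
    {"offset": [2.8, 0, 1.1], "delta_rot": [0, 0, 0]},
    {"offset": [2.8, 0, 1.1], "delta_rot": [0, 0, 0]},
    {"offset": [2.8, 0, 1.1], "delta_rot": [0, 0, 0]},
  ],
)

```text
time_s: 23.2
ee_pos: [586.2, -62.3, 254.8]
tool_rot: [[-0.208, -0.002, 0.978], [-0.978, 0.0, -0.208], [0.0, -1.0, -0.002]]
contact_force: [0.5, 0.3, -1.3]
finger_gap: 30.5
```

apply_moves(
  steps=[
    {"offset": [2.8, 0, 1.1], "delta_rot": [0, 0, 0]},
    {"offset": [2.8, 0, 1.1], "delta_rot": [0, 0, 0]},
    {"offset": [2.8, 0, 1.1], "delta_rot": [0, 0, 0]},
    {"offset": [2.8, 0, 1.1], "delta_rot": [0, 0, 0]},
    {"offset": [2.8, 0, 1.1], "delta_rot": [0, 0, 0]},
    {"offset": [2.4, 0, 1.0], "delta_rot": [0, 0, 0]},
    {"offset": [1.4, 0, 0.6], "delta_rot": [0, 0, 0]},
    {"offset": [0.6, 0, 0.3], "delta_rot": [0, 0, 0]},
    {"offset": [0, 0, 0], "delta_rot": [0, 0, 0]},
    {"offset": [0, 0, 0], "delta_rot": [0, 0, 0]},
  ],
)

```text
time_s: 24.03
ee_pos: [620.7, -255.2, 255.0]
tool_rot: [[-0.208, -0.002, 0.978], [-0.978, 0.002, -0.208], [-0.001, -1.0, -0.002]]
contact_force: [-0.3, 0.3, -2.2]
finger_gap: 30.5
```

```bash
python3 plan.py 624.5 -274 215 -11.94
```

```text
pos [ 620.7 -255.2  255. ] yaw -11.98 F [-0.3  0.3 -2.2] gap 30.5 t 24.0333
rot now(deg tool) [ 0.12 -0.04 -0.06]  shift cm: before rot [1.77 3.99 0.77]  after rot [1.76 4.   0.76]
```

apply_moves(
  steps=[
    {"offset": [0.6, 0, 0.25], "delta_rot": [0, 0, 0]},
    {"offset": [0.6, 0, 0.25], "delta_rot": [0, 0, 0]},
    {"offset": [0.5, 0, 0.25], "delta_rot": [0, 0, 0]},
    {"offset": [0, 0.7, 0], "delta_rot": [0, 0, 0]},
    {"offset": [0, 0.7, 0], "delta_rot": [0, 0, 0]},
    {"offset": [0, 0.6, 0], "delta_rot": [0, 0, 0]},
    {"offset": [0, 0, 0], "delta_rot": [0, 0, 0]},
    {"offset": [0, 0, 0], "delta_rot": [0, 0, 0]},
    {"offset": [0, 0, 0], "delta_rot": [0, 0, 0]},
    {"offset": [0, 0, 0], "delta_rot": [0, 0, 0]},
  ],
)

```text
time_s: 24.87
ee_pos: [625.4, -273.7, 236.4]
tool_rot: [[-0.207, 0.0, 0.978], [-0.978, -0.0, -0.207], [0.0, -1.0, 0.001]]
contact_force: [0.2, 0.2, -2.9]
finger_gap: 30.5
```

```bash
python3 plan.py 624.5 -274 215 -11.94;  python3 - <<'E'
from ov import *
im=imaging.camera("scene")[:,:,::-1];cv2.imwrite("pics/scene10.png",im);crop("t",im,70,130,190,270,5,"pics/s10.png")
im=imaging.camera("top")[:,:,::-1];cv2.imwrite("pics/top10.png",im);crop("t",im,350,50,470,170,5,"pics/t10.png")
E
```

```text
pos [ 625.4 -273.7  236.4] yaw -11.95 F [ 0.2  0.2 -2.9] gap 30.5 t 24.8667
rot now(deg tool) [-0.03 -0.01  0.01]  shift cm: before rot [ 0.05  2.14 -0.08]  after rot [ 0.05  2.14 -0.08]
```

View pics/s10.png

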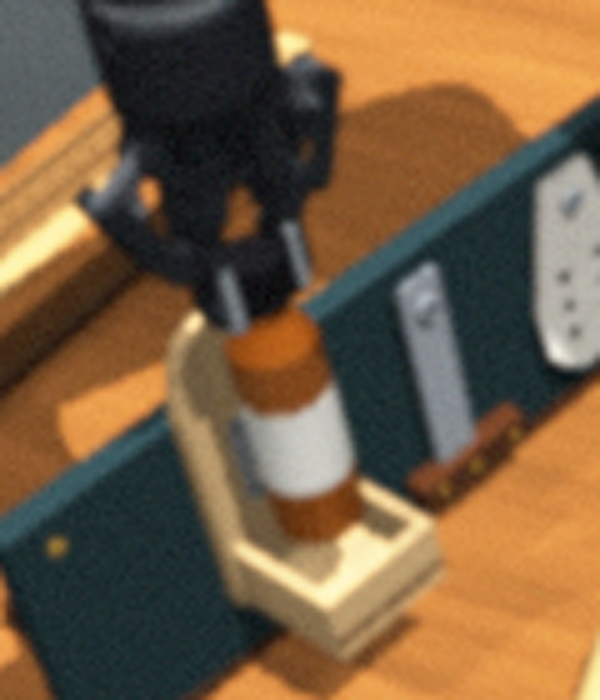

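View pics/t10.png

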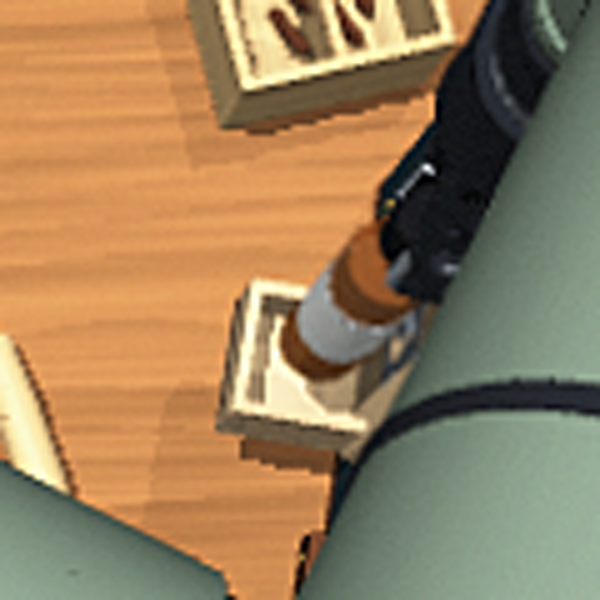

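```bash
python3 - <<'E'
from ov import *
s=sensors.get_state();p=s["ee_pos"];a=np.linspace(0,6.283,40)
Rh=np.array([[-.2068,.978,0],[-.978,-.2068,0],[0,0,1.]]);th=np.array([616.8,-310.9,50.])
def go(n,f,ox,oy,w,h_,k):
    overlay(n,cv2.imread(f),Rh,th,ox,oy,w,h_,k,"pics/tmp.png");c=cv2.imread("pics/tmp.png")
    f0=p[2]-133.3
    for z,r in((f0,22),(f0+115,22)):
        q=(proj(n,np.c_[p[0]+r*np.cos(a),p[1]+r*np.sin(a),0*a+z])-[ox,oy]+.5)*k-.5
        cv2.polylines(c,[np.round(q*8).astype(np.int32)],True,(0,255,0),1,cv2.LINE_AA,3)
    return c
A=go("scene","pics/scene10.png",100,180,65,90,6);Bq=go("top","pics/top10.png",385,90,65,90,6)
cv2.imwrite("pics/o10.png",np.hstack([A,Bq]))
E
```

```text
(no output)
```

View pics/o10.png

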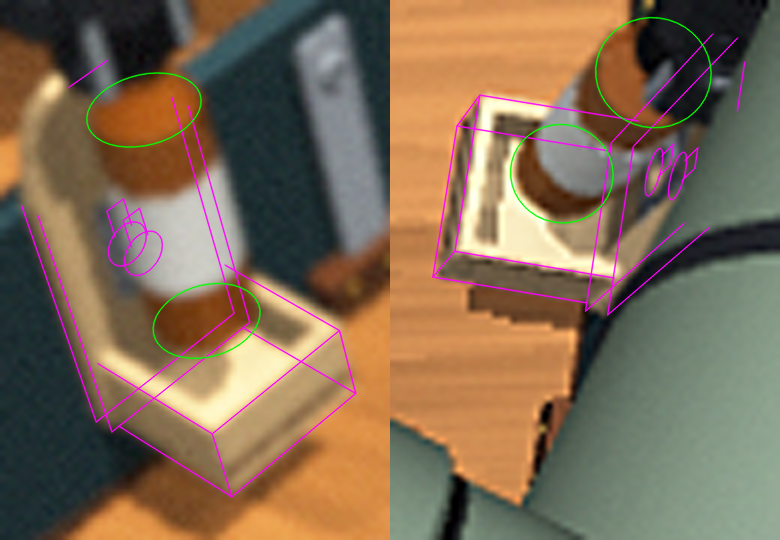

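apply_moves(
  steps=[
    {"offset": [0, 0.5, -0.08], "delta_rot": [0, 0, 0]},
    {"offset": [0, 0.6, 0], "delta_rot": [0, 0, 0]},
    {"offset": [0, 0.6, 0], "delta_rot": [0, 0, 0]},
    {"offset": [0, 0.6, 0], "delta_rot": [0, 0, 0]},
    {"offset": [0, 0.6, 0], "delta_rot": [0, 0, 0]},
    {"offset": [0, 0.5, 0], "delta_rot": [0, 0, 0]},
    {"offset": [0, 0.4, 0], "delta_rot": [0, 0, 0]},
    {"offset": [0, 0.2, 0], "delta_rot": [0, 0, 0]},
    {"offset": [0, 0, 0], "delta_rot": [0, 0, 0]},
    {"offset": [0, 0, 0], "delta_rot": [0, 0, 0]},
  ],
)

```text
time_s: 25.8
ee_pos: [624.5, -273.6, 196.0]
tool_rot: [[-0.207, 0.0, 0.978], [-0.978, -0.0, -0.207], [0.0, -1.0, 0.0]]
contact_force: [-1.1, 0.4, -2.1]
finger_gap: 30.6
```

apply_moves(
  steps=[
    {"offset": [0, 0.1, 0], "delta_rot": [0, 0, 0]},
    {"offset": [0, 0.1, 0], "delta_rot": [0, 0, 0]},
    {"offset": [0, 0.1, 0], "delta_rot": [0, 0, 0]},
    {"offset": [0, 0, 0], "delta_rot": [0, 0, 0]},
    {"offset": [0, 0, 0], "delta_rot": [0, 0, 0]},
    {"offset": [0, 0, 0], "delta_rot": [0, 0, 0]},
    {"offset": [0, 0, 0], "delta_rot": [0, 0, 0]},
    {"offset": [0, 0, 0], "delta_rot": [0, 0, 0]},
    {"offset": [0, 0, 0], "delta_rot": [0, 0, 0]},
    {"offset": [0, 0, 0], "delta_rot": [0, 0, 0]},
  ],
)

```text
time_s: 26.63
ee_pos: [624.4, -273.6, 193.0]
tool_rot: [[-0.207, 0.0, 0.978], [-0.978, -0.0, -0.207], [0.0, -1.0, 0.0]]
contact_force: [0.1, -0.3, -1.9]
finger_gap: 30.5
```

apply_moves(
  steps=[
    {"offset": [0, 0.05, 0], "delta_rot": [0, 0, 0]},
    {"offset": [0, 0.05, 0], "delta_rot": [0, 0, 0]},
    {"offset": [0, 0, 0], "delta_rot": [0, 0, 0]},
    {"offset": [0, 0, 0], "delta_rot": [0, 0, 0]},
    {"offset": [0, 0, 0], "delta_rot": [0, 0, 0]},
    {"offset": [0, 0, 0], "delta_rot": [0, 0, 0]},
    {"offset": [0, 0, 0], "delta_rot": [0, 0, 0]},
    {"offset": [0, 0, 0], "delta_rot": [0, 0, 0]},
    {"offset": [0, 0, 0], "delta_rot": [0, 0, 0]},
    {"offset": [0, 0, 0], "delta_rot": [0, 0, 0]},
  ],
)

```text
time_s: 27.47
ee_pos: [624.4, -273.6, 192.0]
tool_rot: [[-0.207, -0.0, 0.978], [-0.978, -0.0, -0.207], [0.0, -1.0, -0.0]]
contact_force: [-0.4, -0.2, -3.5]
finger_gap: 30.6
```

apply_moves(
  steps=[
    {"offset": [0, 0.07, 0], "delta_rot": [0, 0, 0]},
    {"offset": [0, 0, 0], "delta_rot": [0, 0, 0]},
    {"offset": [0, 0, 0], "delta_rot": [0, 0, 0]},
    {"offset": [0, 0.05, 0], "delta_rot": [0, 0, 0]},
    {"offset": [0, 0, 0], "delta_rot": [0, 0, 0]},
    {"offset": [0, 0, 0], "delta_rot": [0, 0, 0]},
    {"offset": [0, 0, 0], "delta_rot": [0, 0, 0]},
    {"offset": [0, 0, 0], "delta_rot": [0, 0, 0]},
    {"offset": [0, 0, 0], "delta_rot": [0, 0, 0]},
    {"offset": [0, 0, 0], "delta_rot": [0, 0, 0]},
  ],
)

```text
time_s: 28.3
ee_pos: [624.7, -273.7, 191.3]
tool_rot: [[-0.207, 0.001, 0.978], [-0.978, -0.0, -0.207], [0.0, -1.0, 0.001]]
contact_force: [-0.6, 0.3, 4.7]
finger_gap: 30.3
```

Contact at the predicted height, so I'll release.

apply_moves(
  steps=[
    {"offset": [0, 0, 0], "delta_rot": [0, 0, 0]},
    {"offset": [0, 0, 0], "delta_rot": [0, 0, 0]},
    {"offset": [0, 0, 0], "delta_rot": [0, 0, 0]},
    {"offset": [0, 0, 0], "delta_rot": [0, 0, 0]},
    {"offset": [0, 0, 0], "delta_rot": [0, 0, 0]},
    {"offset": [0, 0, 0], "delta_rot": [0, 0, 0]},
    {"offset": [0, 0, 0], "delta_rot": [0, 0, 0]},
    {"offset": [0, 0, 0], "delta_rot": [0, 0, 0]},
    {"offset": [0, 0, 0], "delta_rot": [0, 0, 0]},
    {"offset": [0, 0, 0], "delta_rot": [0, 0, 0]},
  ],
  jaw=0.35,
)

```text
time_s: 29.13
ee_pos: [624.4, -273.6, 190.8]
tool_rot: [[-0.207, 0.0, 0.978], [-0.978, -0.0, -0.207], [0.0, -1.0, 0.0]]
contact_force: [-0.2, 0.3, -0.4]
finger_gap: 55.7
```

apply_moves(
  steps=[
    {"offset": [0, -0.5, 0], "delta_rot": [0, 0, 0]},
    {"offset": [0, -0.8, 0], "delta_rot": [0, 0, 0]},
    {"offset": [0, -1.2, 0], "delta_rot": [0, 0, 0]},
    {"offset": [0, -1.5, 0], "delta_rot": [0, 0, 0]},
    {"offset": [0, -1.5, 0], "delta_rot": [0, 0, 0]},
    {"offset": [0, -1.5, 0], "delta_rot": [0, 0, 0]},
    {"offset": [0, -1.5, 0], "delta_rot": [0, 0, 0]},
    {"offset": [0, -1.5, 0], "delta_rot": [0, 0, 0]},
    {"offset": [0, -0.5, 0], "delta_rot": [0, 0, 0]},
    {"offset": [0, 0, 0], "delta_rot": [0, 0, 0]},
  ],
)

```text
time_s: 29.97
ee_pos: [625.3, -274.1, 298.2]
tool_rot: [[-0.207, 0.003, 0.978], [-0.978, -0.002, -0.207], [0.001, -1.0, 0.004]]
contact_force: [-0.4, -0.6, -0.4]
finger_gap: 55.4
```

```bash
python3 - <<'E'
from ov import *
a=np.linspace(0,6.283,40);p=[624.7,-273.7]
Rh=np.array([[-.2068,.978,0],[-.978,-.2068,0],[0,0,1.]]);th=np.array([616.8,-310.9,50.])
im=imaging.camera("scene")[:,:,::-1];cv2.imwrite("pics/scene11.png",im);im2=imaging.camera("top")[:,:,::-1];cv2.imwrite("pics/top11.png",im2)
def go(n,im,ox,oy,w,h_,k):
    raw=cv2.resize(im[oy:oy+h_,ox:ox+w],None,fx=k,fy=k,interpolation=cv2.INTER_CUBIC)
    overlay(n,im,Rh,th,ox,oy,w,h_,k,"pics/tmp.png");c=cv2.imread("pics/tmp.png")
    for z,r in((58,22),(173,22),(223,16)):
        q=(proj(n,np.c_[p[0]+r*np.cos(a),p[1]+r*np.sin(a),0*a+z])-[ox,oy]+.5)*k-.5
        cv2.polylines(c,[np.round(q*8).astype(np.int32)],True,(0,255,0),1,cv2.LINE_AA,3)
    return np.hstack([raw,c])
cv2.imwrite("pics/o11.png",go("scene",im,95,160,75,105,5))
cv2.imwrite("pics/o11t.png",go("top",im2,385,70,75,90,5))
E
```

```text
(no output)
```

View pics/o11.png

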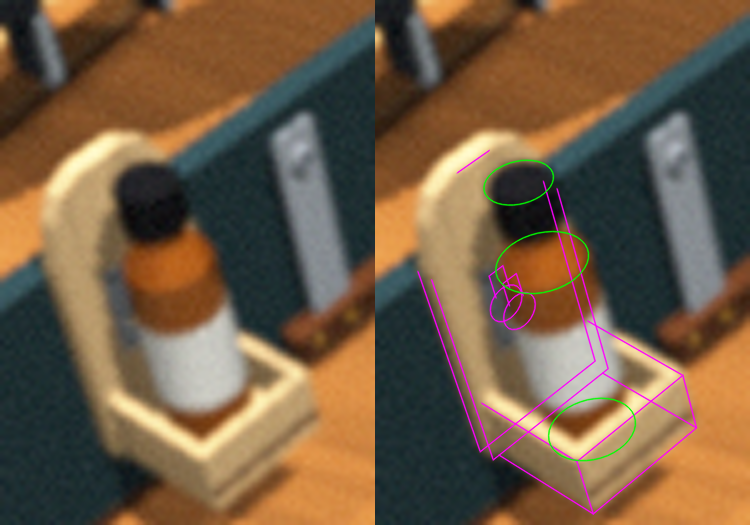

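View pics/scene11.png

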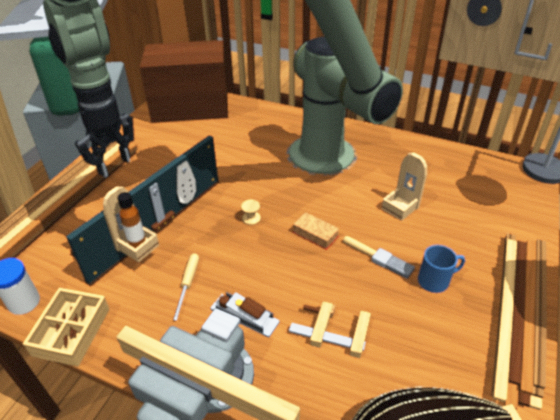

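```bash
python3 plan.py 624.5 -274 298 -11.94; python3 -c "
from plant import job;print(job.sign_off())"
```

```text
pos [ 624.4 -273.5  295.6] yaw -11.96 F [-0.9  0.7 -0.4] gap 55.6 t 30.0667
rot now(deg tool) [-0.   -0.02 -0.  ]  shift cm: before rot [ 0.04 -0.24  0.02]  after rot [ 0.04 -0.24  0.02]
the job is handed in; nothing more can be done
None
```

The holder is hung home on the free screw, and the amber bottle is standing upright in its tray. I handed the job in at about 30 s of the 66 s allowed.

- **Holder:** I took the one farther from the base, about 530 mm against about 365 mm for the look-alike. I passed its keyhole over the free screw and slid it down about 22 mm. It seated at tool height 187.3 mm, against 187.2 mm expected, and I let go.
- **Bottle:** I gripped it by the cap and lowered it into the tray. It touched the floor at tool height 191.3 mm, as expected, with about 5 N of contact force, and I released it there.

**Last checks:** The final scene picture shows the holder hanging upright and the bottle standing inside the tray. The gripper is clear of both, about 100 mm above, with no contact force. None of the other things in view had visibly moved. The modelled outlines match the picture to about 1 pixel (about 2 to 3 mm). No check failed.

**Small disagreement:** The screw's image position differed from the board fit by about 2 mm along the board and 3.5 mm in height. I shifted the aim by about 1 mm each way, and the keyhole still went over the screw head without resistance.

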